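Zero the bench comparator on the master, then gauge the end cap

ROBOT

A 6-joint arm with a two-finger parallel gripper is mounted at the origin on a cart in front of the work surface, level with it; the furniture and walls round the work are solid. World frame = base frame: x ahead of the robot, y to its left, z up, the work surface at z = 0. Lengths are in m, angles in rad, forces in N, time in s.
With the tool pointing down it reaches from about 0.325 to 0.775 m from the base axis. Payload 5.5 kg.
Tool frame: the origin (TCP) lies at the very end of the fingers, on their centre line; the grasp point (between the pads) lies 19 mm behind it; z points along the fingers, y is the direction in which the jaws open and shut (so a half turn about z gives the same grasp; the last joint's range is limited). The gripper opens to 88 mm and grips with 3 to 60 N. Pads are 20 mm wide; open, the fingers measure 115 mm over their backs; the gripper's body (75 mm by 178 mm) begins 61 mm behind the grasp point.
Start: joints at [-1.237, 0.091, 1.231, -0, 1.82, -0.057], TCP at [0.229, -0.555, 0.187] pointing down, gripper open.
Joint ranges: [-2.87, 2.87], [-0.86, 2.18], [0.17, 2.46], [-1.51, 4.65], [0.06, 2.69], [-2.65, 2.65]. Speed limits (rad/s): [2.57, 2.57, 3.01, 3.14, 3.14, 3.14].

INTERFACE

Orientations are given as a rotation vector (axis times angle).
In Python, from rig import env, optics, order gives the robot as it stands.
- The arm moves only by the shell command python3 -m inch 'ROWS' [FORCE]. ROWS is JSON, one flat list of numbers, 5 for each row, row after row: the shift along the tool's x, y, z in mm, then the turn about the tool's z in degrees, then the opening, from 0 (shut) to 1 (fully open). In form: [dx, dy, dz, spin, grip, dx, dy, dz, spin, grip, ...]. A call has 1 to 8 rows; each row shifts and turns the commanded pose from where the row before left it, along the tool's axes as they then stand; what a row does not reach is not made up. A row lasts 1/12 s, in which the tool goes at most 41.7 mm and 7.16 degrees, less where a joint would pass 70% of its speed; a pose out of reach is approached as far as the arm can. A call is refused whole if a number of a shift passes 41.7 or a number of a turn 7.16, either way. A call with a gripper value outside its range is refused whole. The fingers move at their own pace and stop on an object; FORCE is the grip in N (left out, the last holds). Time passes only in rows, so rows that do not move let the fingers close. It gives the time, the measured TCP pose, the force and the opening at its end, in the units of the state.
- env.get_obs(): the state, without advancing time (a new reading comes with each control period).
- optics.get_image(name): name is "scene" or "side" or "wrist"; returns a dict with "img" (400x640x3 uint8, red, green, blue), "depth" (400x640 float32, m along the optical axis (not along the pixel's ray), 0 where there is no reading), "vertical_fov" (degrees; the focal length in pixels is half the picture's height over the tangent of half this angle, whatever the lens; pixels are square), "cx", "cy" (the principal point, pixels), "dist_coeffs" ([k1, k2, p1, p2, k3] as OpenCV has them; the pictures are not rectified), "R" (3x3) and "t" (3): a world point X has camera coordinates R X + t; the wrist camera has in their place "tool_from_camera" (4x4, takes a point from camera to tool coordinates, whose origin is the TCP and whose axes are the flange's). Camera axes: x right, y down, z forward; pixel columns grow to the right and rows downward; lengths in m; the calibration is good to about 2 mm. A picture is of the moment at which its call begins: read the wrist's pose just before it.
- order.close_job(): hands the job in, once; it reports no verdict.
The state is a dict: "time": time; "q": joint angles; "qd": joint speeds; "joint_torque": joint torques, N m; "tcp_pos": TCP position; "tool_rot": TCP orientation; "force": force on the tool from outside, world axes, zero at the start; "wrist_torque": the same for the moment, N m; "width": finger opening in m.
Only numpy, scipy, OpenCV 4.12 (cv2) and the standard library are available. Lean on these libraries where they do the work, as an engineer would, in place of code of your own. Each camera call takes 0.05 s, during which the arm holds its last target.

TASK

Zero the dial comparator on the master disc that sits in it: turn the knurled bezel until the dial's zero mark stands at the pointer's tip, within one division, and let go. Then take the master out and lay it flat in the recess of the white foam tray, and put the aluminium end cap in its place in the comparator, spigot down, fully down on the platen and held against the V-jaw by the sprung spindle. Leave the bezel as you zeroed it, so that the dial shows the cap's deviation, and leave the lens cell, the tweezers and the tape where they lie.

Things in the scene. Friction and masses are not known exactly. Their poses are not given: they have to be found in the camera images.
- gauge: the dial comparator: grey base 100 x 204 x 14 mm, long side along y of this frame, origin under it. Along +y: dark V-jaw, platen with the part, sprung spindle, stem clamp, dial lying face up. Jaw and spindle leave the part free on its +x and -x sides, so it is gripped across x.
- bezel_c (a point): centre, half-way up, of the knurled bezel: a dark steel ring, 58 mm diameter, 14 mm high, lying flat round the white dial, top 72 mm above the worktop. It turns about its upright axis (friction 0.08 N m) and stays as left. Free space all round to 22 mm below its top. x of this frame points to the zero mark and turns with it.
- zero_mark (a point): inner part of the zero mark, 19 mm from the dial's centre: a bold black wedge at the edge of the white dial, with a white lug on the rim beside it. Dial plate and mark turn with the bezel. The dial has 50 divisions of 7.2 degrees (0.126 rad, 2.4 mm at this radius).
- pointer_tip (a point): point near the tip of the dial's black pointer, 19 mm from the dial's centre, just above the mark's path. The thin long end is the tip, the thick short end the tail; x of its frame points to the tip. The pointer is geared to the spindle: one turn for 10 mm, clockwise from above as the spindle is pushed in. The bezel does not move it.
- bezel (a joint): angle of the bezel, rad, growing clockwise seen from above
- spindle (a joint): sprung spindle, m, growing as it is pushed in (towards the dial); 0 to -0.001 with the master seated, -0.0025 with nothing in the comparator. It pushes with about 2.2 N. Its nose is a blunt cone, 22 mm diameter, 5 mm deep, centred 16 mm above the platen, whose slope lets a part lowered from above push it aside.
- seat (a point): where the centre (half-way up) of a part comes when seated, 97 mm from the dial's centre, 12 mm above the platen's top, which is 36 x 36 mm, 26 mm above the worktop, 12 above the base. Axes as the comparator's: V-jaw on the -y side, spindle on +y, z up. A part going in presses the spindle back 1.5 to 3 mm; lower it about 2 mm off, towards the spindle, which then pushes it into the V.
- master_c (a point): centre, half-way up, of the master: a plain bright steel disc, 50 mm diameter, 24 mm high, with a small hole in the middle of its top, about 0.3 kg; it starts in the comparator. z is its axis.
- cap_c (a point): centre, half-way up, of the aluminium end cap, 24 mm high, 80 g: spigot 40 mm diameter, 8 mm high below; flange 50.3 mm, 16 mm high above, lower edge chamfered, shallow dish and two blind holes on top. It starts spigot down on the worktop in front of the comparator, at its right or left (the black lens cell is then in the other place). z up. In the comparator it reads about 2 divisions clockwise.
- tray_in (a point): centre of the floor of the recess in the white foam tray (100 x 144 x 56 mm, fixed) that stands at the left. The recess is 72 mm along x of this frame, 116 mm along y, 16 mm deep; its floor is 40 mm above the worktop.
- lens_cell: bystander: a black lens cell, a stepped ring with a glass, 50 mm diameter, 21 mm high, origin in the middle of its underside
- tweezers: bystander: steel tweezers, 131 x 8 x 10 mm, lying at the front edge, origin in the middle of the underside
- tape_roll: bystander: a roll of tape, 52 mm diameter, 19 mm high, behind the comparator, origin in the middle of its underside
There are look-alikes about, which are no part of the job. What is shaped like the part that bears master_c but red is not meant. Leave any blue look-alike of the part that bears cap_c alone.

How it is judged:
By the outcome, as a careful person would: the job done as asked, in the order asked, and still so for the second after the job is handed in, with the robot touching nothing.
It also fails if it takes over 61 s, if anything falls off the work surface, if the arm or the gripper's body presses on something with over 40 N, if the wrist force passes 120 N, or if a joint passes its speed limit or range.

## Working session

There is one attempt and no reset: what is moved stays moved. The work goes in short steps, Python scripts to look and compute and a shell command to move; the robot and the scene stay as the last step left them, time stands still between calls to the robot, and variables do not carry over. Pictures are saved under pics/ and viewed, and the job is handed in when it is done.

```bash
ls; mkdir -p pics; python3 - <<'E'
from rig import env, optics, order
import cv2
o=env.get_obs()
print({k:(v if not hasattr(v,'round') else v.round(4) if not isinstance(v,float) else v) for k,v in o.items()})
for n in ["scene","side","wrist"]:
    d=optics.get_image(n); cv2.imwrite(f"pics/{n}0.png",d["img"][:,:,::-1])
    print(n,d["vertical_fov"],d["cx"],d["cy"],d["dist_coeffs"],d.get("R"),d.get("t"),d.get("tool_from_camera"))
E
```

```text
pics
{'time': 0.0, 'q': array([-1.2367,  0.0918,  1.2319, -0.    ,  1.8198, -0.0567]), 'qd': array([-0.0018, -0.0005,  0.0003, -0.0002,  0.0005,  0.0012]), 'joint_torque': array([ 2.00000e-04, -4.46451e+01, -4.06445e+01,  7.00000e-02,
        2.95000e-02, -1.00000e-04]), 'tcp_pos': array([ 0.2284, -0.5544,  0.1857]), 'tool_rot': array([-3.080e+00, -6.095e-01,  4.000e-04]), 'force': array([-0.5611, -0.3671,  0.3934]), 'wrist_torque': array([0.0252, 0.0334, 0.0293]), 'width': 0.08760008788427007}
scene 52.89301427442043 317.5850513162075 201.61738942443847 [-0.00586958  0.          0.          0.          0.        ] [[-0.36719631 -0.93011994 -0.00661616]
 [-0.51294448  0.20842562 -0.83273449]
 [ 0.77592192 -0.30238331 -0.553633  ]] [0.25840643 0.34568297 0.81709121] None
side 43.46375251861797 317.5252412260746 206.67346774273878 [-0.1178728  0.         0.         0.         0.       ] [[ 0.74865375  0.66284851  0.0122238 ]
 [ 0.59189792 -0.65998619 -0.46268249]
 [-0.29862086  0.35362422 -0.88643979]] [-0.45259581 -0.28903348  1.51313911] None
wrist 65.20731750472308 316.2950193924343 204.26222560745174 [-0.04881133  0.          0.          0.          0.        ] None None [[-5.62449111e-04 -9.66061226e-01 -2.58312584e-01  6.94733605e-02]
 [ 9.99999688e-01 -4.00077038e-04 -6.81151566e-04  3.56268594e-04]
 [ 5.54689183e-04 -2.58312886e-01  9.66061150e-01 -1.98630392e-01]
 [ 0.00000000e+00  0.00000000e+00  0.00000000e+00  1.00000000e+00]]
```

View pics/scene0.png

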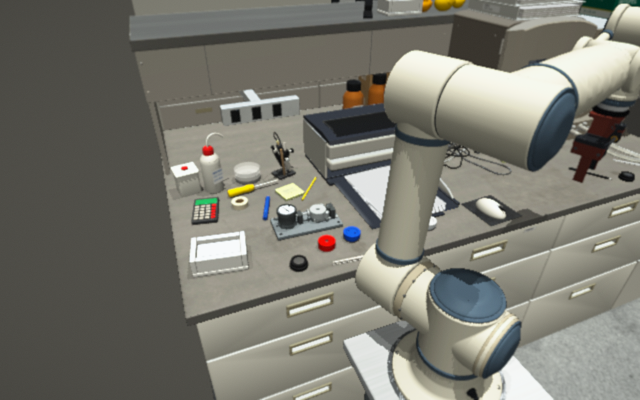

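View pics/side0.png

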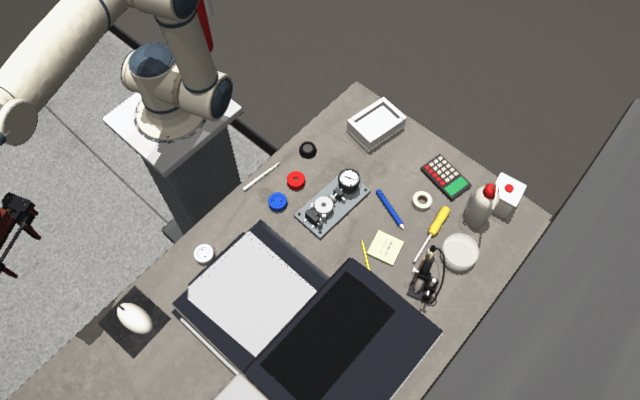

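View pics/wrist0.png

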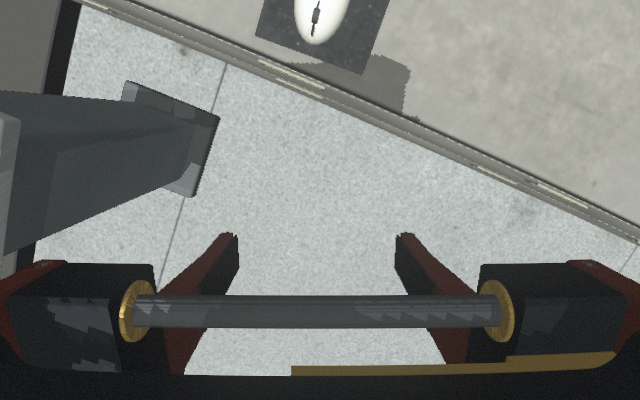

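```bash
cat > h.py <<'E'
import numpy as np, cv2
from scipy.spatial.transform import Rotation as Ro
from rig import env, optics
def K(d):
    f=200/np.tan(np.radians(d["vertical_fov"])/2)
    return np.array([[f,0,d["cx"]],[0,f,d["cy"]],[0,0,1.]])
def grab(n):
    o=env.get_obs(); d=optics.get_image(n)
    if n=="wrist":
        T=np.eye(4);T[:3,:3]=Ro.from_rotvec(o["tool_rot"]).as_matrix();T[:3,3]=o["tcp_pos"]
        W=T@d["tool_from_camera"]
        d["R"]=W[:3,:3].T; d["t"]=-W[:3,:3].T@W[:3,3]
    d["K"]=K(d); d["obs"]=o
    return d
def rays(d,px):
    px=np.asarray(px,float).reshape(-1,1,2)
    n=cv2.undistortPoints(px,d["K"],np.asarray(d["dist_coeffs"],float)).reshape(-1,2)
    return np.c_[n,np.ones(len(n))]
def bydepth(d,px):
    px=np.asarray(px).reshape(-1,2); z=d["depth"][px[:,1].astype(int),px[:,0].astype(int)]
    return (rays(d,px)*z[:,None]-d["t"])@d["R"]
def onz(d,px,z):
    r=rays(d,px)@d["R"]; c=-d["R"].T@d["t"]
    return c+r*((z-c[2])/r[:,2])[:,None]
def cloud(d):
    v,u=np.mgrid[:400,:640]; px=np.c_[u.ravel(),v.ravel()]
    P=bydepth(d,px); P[d["depth"].ravel()==0]=np.nan
    return P.reshape(400,640,3)
def proj(d,X):
    X=np.atleast_2d(X).astype(float)
    return cv2.projectPoints(X,cv2.Rodrigues(np.asarray(d["R"],float))[0],np.asarray(d["t"],float),d["K"],np.asarray(d["dist_coeffs"],float))[0].reshape(-1,2)
def save(im,name): cv2.imwrite("pics/"+name,im[:,:,::-1])
def crop(d,name,u0,v0,u1,v1,s):
    save(cv2.resize(d["img"][v0:v1,u0:u1],None,fx=s,fy=s,interpolation=cv2.INTER_CUBIC),name)
def state():
    o=env.get_obs(); return o["time"],o["tcp_pos"].round(4),o["tool_rot"].round(3),o["width"]
E
python3 - <<'E'
from h import *
np.set_printoptions(suppress=True,precision=4)
d=grab("side")
crop(d,"side_c1.png",170,140,410,290,3.3)
for p in [(204,251),(278,201),(296,180),(323,204),(348,178),(308,149),(376,125),(261,177),(422,201)]:
    print(p,bydepth(d,[p])[0])
E
```

```text
(204, 251) [ 0.4277 -0.2414  0.0202]
(278, 201) [ 0.4691 -0.0082  0.0201]
(296, 180) [0.4616 0.0716 0.0225]
(323, 204) [0.5739 0.0555 0.0456]
(348, 178) [0.5791 0.1497 0.0674]
(308, 149) [0.4154 0.1722 0.0179]
(376, 125) [0.5151 0.3568 0.0384]
(261, 177) [0.3731 0.0216 0.0021]
(422, 201) [0.757  0.2626 0.003 ]
```

View pics/side_c1.png

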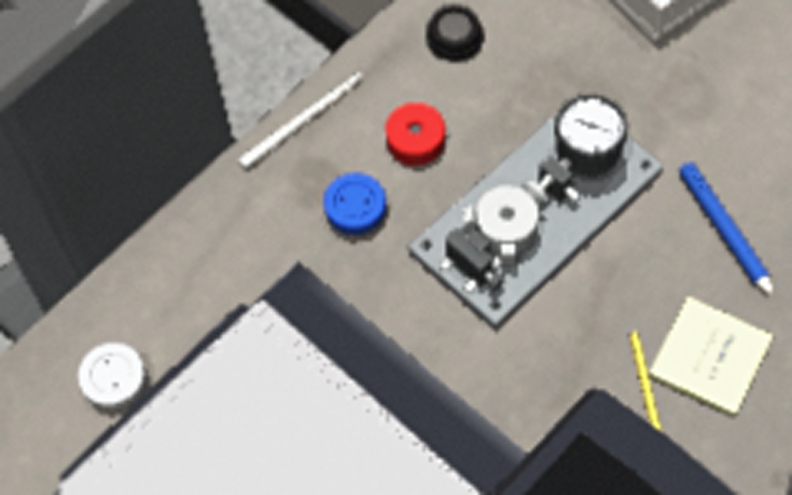

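Candidates in the side view. For the cap: the white/aluminium two-hole part (204,251), the blue look-alike (278,201) and the lens cell (308,149). For the master: the bright disc in the comparator (323,204) and the red look-alike (296,180). I choose (204,251) as the cap and (323,204) as the master. The crop confirms both: two holes and bare metal on the cap, one hole and in the comparator for the master. Next I move to look over the gauge.

```bash
cat >> h.py <<'E'
def yaw(o): 
    M=Ro.from_rotvec(o["tool_rot"]).as_matrix(); return np.degrees(np.arctan2(M[1,0],M[0,0]))
def howfar(target,ty,n,p=None,y=None):
    """tool-axis rows from pose (measured by default) to target xyz (m), tool-x heading ty deg, in n equal world steps"""
    o=env.get_obs(); p=o["tcp_pos"] if p is None else np.array(p); y=yaw(o) if y is None else y
    D=(np.array(target)-p)*1000/n; s=-(ty-y)/n
    print("from",np.round(p,4),round(y,2),"total",np.round(D*n,1),"spin/row",round(s,2))
    for i in range(n):
        a=np.radians(y-s*i); print([round(float(v),1) for v in (D[0]*np.cos(a)+D[1]*np.sin(a), D[0]*np.sin(a)-D[1]*np.cos(a), -D[2])],end=" ")
    print()
E
python3 - <<'E'
from h import *
d=grab("side");P=cloud(d)
m=(P[...,0]>.2)&(P[...,0]<.75)&(P[...,1]>-.5)&(P[...,1]<.3)&(P[...,2]>.09)
print(m.sum(), np.nanmin(P[m],0) if m.any() else '',np.nanmax(P[m],0) if m.any() else '')
howfar([.58,.03,.21],90,20)
E
```

```text
4153 [ 0.20000163 -0.49995538  0.09109187] [0.74998951 0.0931127  0.5742396 ]
from [ 0.2285 -0.5546  0.1862] 22.39 total [351.5 584.6  23.8] spin/row -3.38
[27.4, -20.3, -1.2] [28.5, -18.7, -1.2] [29.6, -17.0, -1.2] [30.5, -15.2, -1.2] [31.4, -13.4, -1.2] [32.1, -11.5, -1.2] [32.7, -9.6, -1.2] [33.2, -7.6, -1.2] [33.6, -5.7, -1.2] [33.9, -3.7, -1.2] [34.1, -1.7, -1.2] [34.1, 0.4, -1.2] [34.0, 2.4, -1.2] [33.8, 4.4, -1.2] [33.5, 6.4, -1.2] [33.1, 8.3, -1.2] [32.5, 10.3, -1.2] [31.9, 12.2, -1.2] [31.1, 14.0, -1.2] [30.2, 15.8, -1.2]
```

```bash
python3 - <<'E'
from h import *
np.set_printoptions(suppress=True,precision=3)
d=grab("side")
for p in [(350,262),(262,380),(440,325),(330,340),(180,300),(310,260),(420,290),(250,280)]: print(p,bydepth(d,[p])[0])
E
```

```text
(350, 262) [ 0.758 -0.068  0.178]
(262, 380) [ 0.791 -0.38   0.187]
(440, 325) [0.996 0.011 0.006]
(330, 340) [ 0.839 -0.23   0.188]
(180, 300) [ 0.476 -0.37   0.012]
(310, 260) [ 0.641 -0.071 -0.001]
(420, 290) [0.905 0.048 0.012]
(250, 280) [ 0.571 -0.217  0.02 ]
```

```bash
python3 -m inch '[27,-20,-2,-3.4,1, 28,-19,-2,-3.4,1, 30,-17,-2,-3.4,1, 30,-15,-2,-3.4,1, 31,-13,-2,-3.4,1, 32,-11,-1,-3.4,1, 33,-10,-1,-3.4,1]'
```

```text
time: 0.88
tcp_pos: [0.3511, -0.3498, 0.1989]
tool_rot: [2.888, 1.236, 0.0]
force: [0.2, -0.6, -0.2]
width: 0.088
```

```bash
python3 -m inch '[33,-8,-1,-3.4,1, 34,-6,-1,-3.4,1, 34,-4,-1,-3.4,1, 34,-2,-1,-3.4,1, 34,0,-1,-3.4,1, 34,2,-1,-3.4,1, 34,4,-1,-3.4,1, 34,6,-1,-3.4,1]'; python3 -m inch '[33,8,-1,-3.4,1, 32,10,-1,-3.4,1, 32,12,-1,-3.4,1, 31,14,-1,-3.4,1,30,16,0,-3.4,1, 0,0,0,0,1]'
python3 - <<'E'
from h import *
d=grab("wrist"); save(d["img"],"w1.png"); print(state())
E
```

```text
time: 1.55
tcp_pos: [0.4888, -0.1131, 0.2069]
tool_rot: [2.516, 1.881, 0.0]
force: [-0.2, -0.5, 0.6]
width: 0.0876
time: 2.05
tcp_pos: [0.576, 0.0363, 0.2093]
tool_rot: [-2.203, -2.236, -0.001]
force: [0.5, -0.3, -0.1]
width: 0.0879
(2.1, array([0.5751, 0.0339, 0.2096]), array([-2.208e+00, -2.233e+00,  2.000e-03]), 0.08799504448165747)
```

View pics/w1.png

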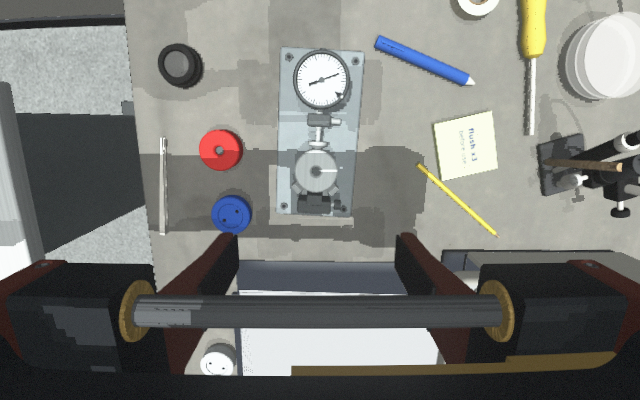

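The wrist view shows the dial at (321,80), a dark wedge near (338,95), the master at (316,171), the blue and red look-alikes at left, and the aluminium cap at (218,360). I zoom in on the dial.

```bash
python3 - <<'E'
from h import *
np.set_printoptions(suppress=True,precision=4)
d=grab("wrist"); crop(d,"w1c.png",285,45,360,120,8)
crop(d,"w1m.png",270,40,370,220,3.3)
P=cloud(d)
import pickle; pickle.dump(d,open("w1.pkl","wb"))
# dial: points at height .06-.08
for nm,z0,z1,c,r in [("bezel",.064,.082,(.579,.15),.05),("master",.044,.06,(.574,.055),.035)]:
    m=(P[...,2]>z0)&(P[...,2]<z1)&(np.hypot(P[...,0]-c[0],P[...,1]-c[1])<r)
    v,u=np.nonzero(m); h=np.c_[u,v].astype(np.float32)
    (cc,rr)=cv2.minEnclosingCircle(P[m][:,:2].astype(np.float32)); print(nm,cc,rr,np.median(P[m][:,2]),m.sum(), P[m].mean(0))
E
```

```text
bezel (0.5784232020378113, 0.14753907918930054) 0.029771683737635612 0.06846347670870456 2708 [0.5782 0.1481 0.0691]
master (0.5739961266517639, 0.054870665073394775) 0.03489523008465767 0.05050373673417098 1754 [0.5741 0.0511 0.0501]
```

View pics/w1c.png

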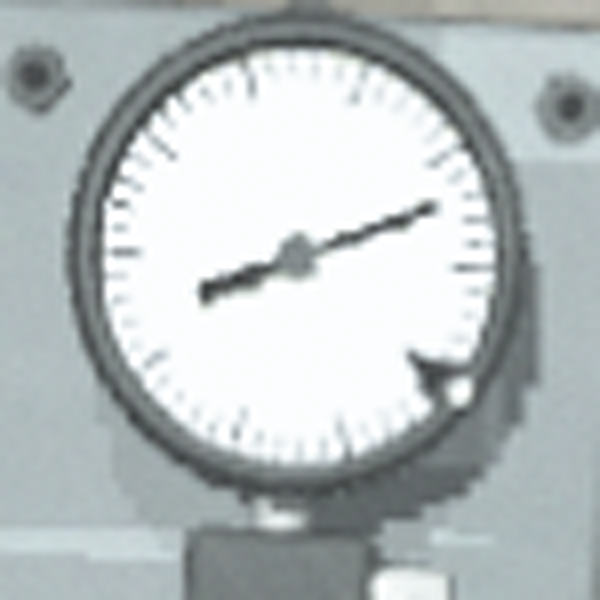

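View pics/w1m.png

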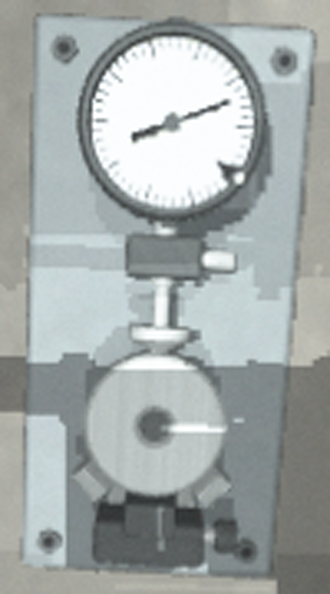

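```bash
cat > dial.py <<'E'
from h import *
def dial(d,zf=None,c0=(.5782,.148),verbose=True,save_as=None):
    # rectify the dial plane to a top view: 0.1 mm/px, x right, y up
    P=cloud(d)
    m=(np.hypot(P[...,0]-c0[0],P[...,1]-c0[1])<.018)
    if zf is None: zf=np.nanmedian(P[m][:,2])
    N=700; g=(np.arange(N)-N/2)*1e-4
    X,Y=np.meshgrid(c0[0]+g,c0[1]-g)
    px=proj(d,np.c_[X.ravel(),Y.ravel(),np.full(X.size,zf)]).astype(np.float32).reshape(N,N,2)
    im=cv2.remap(d["img"],px[...,0],px[...,1],cv2.INTER_CUBIC)
    if save_as: save(im,save_as)
    return im,zf
E
python3 - <<'E'
from dial import *
import pickle
d=pickle.load(open("w1.pkl","rb"))
im,zf=dial(d,save_as="rect1.png"); print(zf)
E
```

```text
0.06817745016177498
```

View pics/rect1.png

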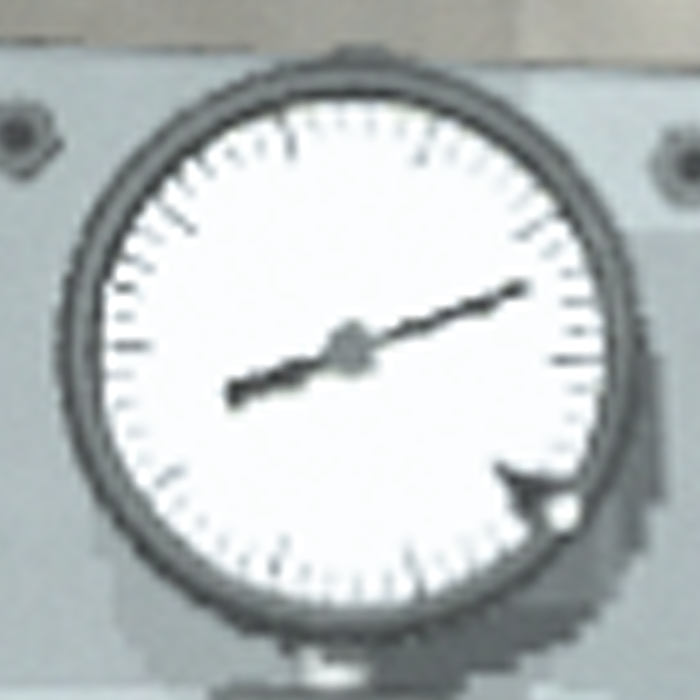

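```bash
python3 - <<'E'
from h import *
import pickle
d=pickle.load(open("w1.pkl","rb")); np.set_printoptions(suppress=True,precision=4)
print(onz(d,[[317,168.8]],.05), onz(d,[[218,358]],.022), env.get_obs()["q"])
howfar([.5785,.148,.09],90,4)
E
```

```text
[[0.5746 0.0504 0.05  ]] [[ 0.4291 -0.2399  0.022 ]] [-0.0028  0.0323  1.2506 -0.0003  1.8601 -0.0114]
from [0.5746 0.0323 0.21  ] 90.49 total [   3.9  115.7 -120. ] spin/row 0.12
[28.9, 1.2, 30.0] [28.9, 1.2, 30.0] [28.9, 1.1, 30.0] [28.9, 1.0, 30.0]
```

```bash
python3 -m inch '[29,1,30,0.5,1, 29,1,30,0,1, 29,1,30,0,1, 29,1,30,0,1, 0,0,0,0,1, 0,0,0,0,1]' 15
python3 - <<'E'
from dial import *
d=grab("wrist"); save(d["img"],"w2.png"); print(state())
howfar([.5785,.148,.0535],90,3)
E
```

```text
time: 2.65
tcp_pos: [0.5768, 0.1465, 0.0887]
tool_rot: [-2.222, -2.218, 0.007]
force: [-0.7, 0.4, 0.5]
width: 0.0877
(2.7, array([0.5782, 0.1459, 0.0912]), array([ 2.224e+00,  2.218e+00, -2.000e-03]), 0.08806084504158282)
from [0.5782 0.1459 0.0912] 89.84 total [  0.3   2.1 -37.7] spin/row -0.05
[0.7, 0.1, 12.6] [0.7, 0.1, 12.6] [0.7, 0.1, 12.6]
```

View pics/w2.png

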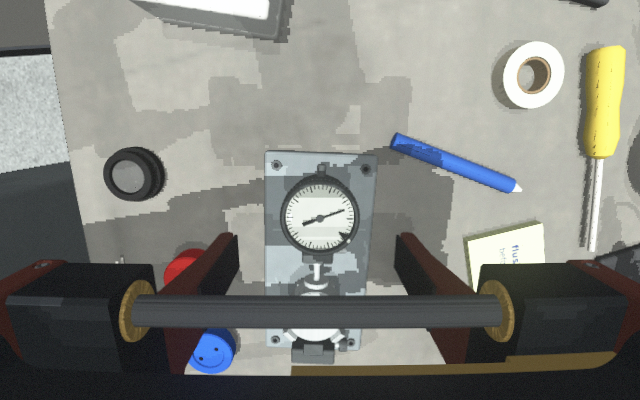

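```bash
python3 - <<'E'
from dial import *
d=grab("wrist"); np.set_printoptions(suppress=True,precision=4)
print(d["obs"]["tcp_pos"],yaw(d["obs"]))
im,zf=dial(d,save_as="rect2.png",c0=(.5785,.148)); print(zf)
# ring: fit ellipse to white face in image
g=d["img"].min(2); sub=np.zeros_like(g); sub[170:262,275:365]=g[170:262,275:365]
_,b=cv2.threshold(sub,190,255,cv2.THRESH_BINARY)
c=max(cv2.findContours(b,cv2.RETR_EXTERNAL,cv2.CHAIN_APPROX_NONE)[0],key=cv2.contourArea)
e=cv2.fitEllipse(cv2.convexHull(c)); print(e, onz(d,[e[0]],zf))
R=d["R"];C=-R.T@d["t"]; print("cam",C, "dial in tool y mm", (onz(d,[e[0]],zf)[0]-d["obs"]["tcp_pos"])*1000)
E
```

```text
[0.5782 0.1459 0.0912] 89.84379481311142
0.06851847595929231
((317.34088134765625, 215.1421661376953), (61.82981872558594, 66.9361801147461), 87.26466369628906) [[0.5782 0.1482 0.0685]]
cam [0.5778 0.2158 0.2898] dial in tool y mm [ -0.0447   2.3144 -22.6973]
```

View pics/rect2.png

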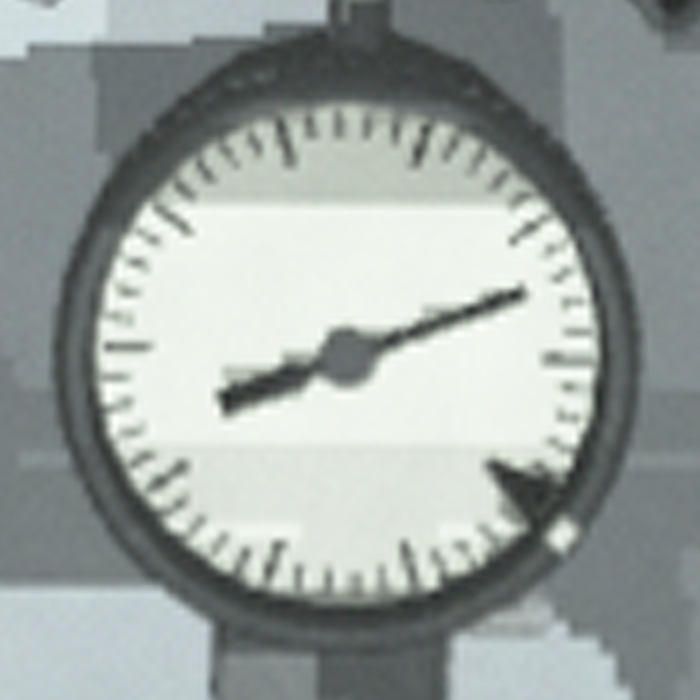

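The mark stands at about -37.9° and the pointer at +20.3°, so the bezel needs about 58.2° counter-clockwise, which is negative spin. I descend and grip.

```bash
python3 -m inch '[1,0,13,0,1, 1,0,13,0,1, 0,0,12,0,1, 0,0,0,0,1]' 15; python3 -m inch '[0,0,0,0,0, 0,0,0,0,0, 0,0,0,0,0, 0,0,0,0,0, 0,0,0,0,0, 0,0,0,0,0]' 15
```

```text
time: 3.08
tcp_pos: [0.5768, 0.1481, 0.049]
tool_rot: [-2.223, -2.216, 0.007]
force: [0.0, -0.4, -1.2]
width: 0.0882
time: 3.58
tcp_pos: [0.5788, 0.1493, 0.0534]
tool_rot: [2.223, 2.219, 0.001]
force: [0.7, -0.6, -0.4]
width: 0.0509
```

```bash
python3 -m inch '[0,0,0,0,0, 0,0,0,0,0]' 15; python3 - <<'E'
from h import *
for n in ["wrist","scene"]:
    d=grab(n); 
    if n=="wrist": save(d["img"],"w3.png")
    else: crop(d,"s3.png",230,170,380,270,5)
E
```

```text
time: 3.75
tcp_pos: [0.5786, 0.1492, 0.0531]
tool_rot: [2.223, 2.219, 0.0]
force: [0.1, -0.6, 0.4]
width: 0.0379
```

View pics/w3.png

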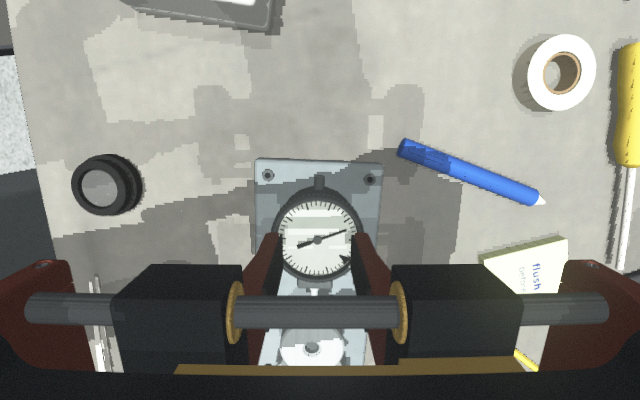

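View pics/s3.png

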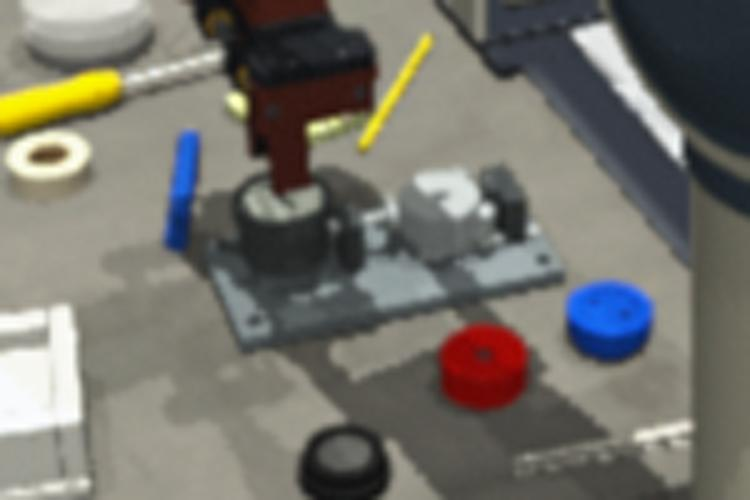

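```bash
python3 - <<'E'
from h import *
d=grab("wrist"); np.set_printoptions(suppress=True,precision=4)
M=Ro.from_rotvec(d["obs"]["tool_rot"]).as_matrix()
print(d["obs"]["tcp_pos"],d["obs"]["width"])
for p in [(276,238),(277,246),(272,255),(265,262),(356,240),(362,250),(318,239),(318,225),(100,190),(318,165)]:
    X=bydepth(d,[p])[0]; print(p,d["depth"][p[1],p[0]],X,((X-d["obs"]["tcp_pos"])@M))
crop(d,"w3c.png",230,180,410,320,4)
E
```

```text
[0.5785 0.1492 0.053 ] 0.029996490291846433
(276, 238) 0.16476922 [0.5565 0.1593 0.097 ] [ 0.0101 -0.0221 -0.044 ]
(277, 246) 0.15273084 [0.5585 0.1598 0.1093] [ 0.0106 -0.02   -0.0563]
(272, 255) 0.14310032 [0.5574 0.1596 0.1193] [ 0.0104 -0.0211 -0.0664]
(265, 262) 0.13457751 [0.5556 0.1602 0.128 ] [ 0.011  -0.0229 -0.075 ]
(356, 240) 0.16131072 [0.5983 0.1594 0.1005] [ 0.0103  0.0197 -0.0475]
(362, 250) 0.14828771 [0.5995 0.1596 0.1139] [ 0.0105  0.0209 -0.061 ]
(318, 239) 0.19331777 [0.5788 0.1483 0.0703] [-0.0009  0.0002 -0.0174]
(318, 225) 0.194429 [0.5788 0.1563 0.0671] [ 0.0071  0.0003 -0.0141]
(100, 190) 0.23537268 [0.4108 0.1693 0.0214] [ 0.0198 -0.1677  0.0316]
(318, 165) 0.23754895 [0.5791 0.1865 0.0144] [0.0373 0.0005 0.0386]
```

View pics/w3c.png

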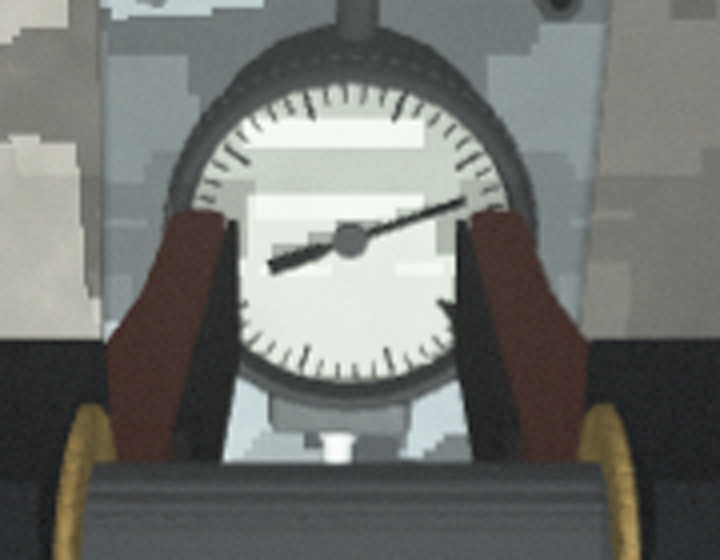

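```bash
python3 - <<'E'
from h import *
np.set_printoptions(suppress=True,precision=4)
d=grab("scene"); print(d["obs"]["time"],d["obs"]["width"],d["obs"]["tcp_pos"])
for z in (.05,.06,.07,.08,.09,.1): print(z,proj(d,[[.5785-.018,.149-.01,z],[.5785-.018,.149+.01,z]]).round(1).tolist())
crop(d,"s3.png",260,150,330,250,6)
for p in [(288,204),(288,200),(288,195),(288,190),(288,210),(284,212)]: print(p,bydepth(d,[p])[0])
E
```

```text
3.9 0.026004842167466794 [0.5785 0.1492 0.053 ]
0.05 [[291.4, 217.1], [284.9, 218.6]]
0.06 [[291.2, 214.3], [284.7, 215.8]]
0.07 [[291.1, 211.5], [284.5, 213.0]]
0.08 [[290.9, 208.7], [284.4, 210.2]]
0.09 [[290.8, 205.8], [284.2, 207.3]]
0.1 [[290.6, 203.0], [284.0, 204.4]]
(288, 204) [0.5571 0.1481 0.1009]
(288, 200) [0.5576 0.1472 0.114 ]
(288, 195) [0.5001 0.1632 0.1689]
(288, 190) [0.4971 0.1633 0.1862]
(288, 210) [0.5728 0.1445 0.0689]
(284, 212) [0.5686 0.1582 0.0681]
```

View pics/s3.png

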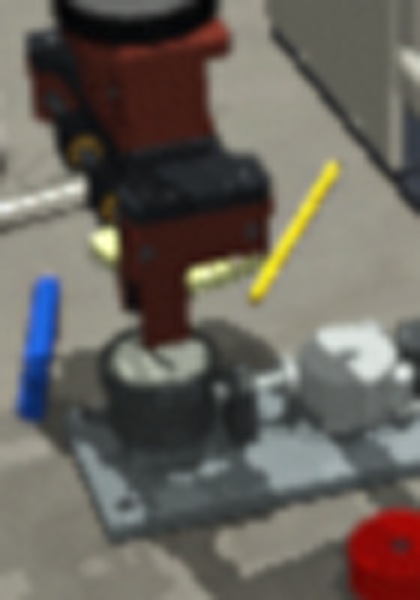

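The gripper closed on nothing. Both cameras put the fingertips about 38 mm higher than the reported TCP: at z≈0.091 when the TCP reads 0.053. The dial itself is where I measured it, so I allow for this offset, open again and go down by the difference.

```bash
python3 -m inch '[0,0,0,0,0.9, 0,0,0,0,0.9, 0,0,0,0,0.9, 0,0,0,0,0.9, -1,0,0,0,0.9, 0,0,0,0,0.9, 0,0,0,0,0.9,0,0,0,0,0.9]' 15;python3 -m inch '[0,0,0,0,0.9,0,0,9,0,0.9,0,0,9,0,0.9,0,0,0,0,0.9,0,0,0,0,0.9]'; python3 - <<'E'
from h import *
np.set_printoptions(suppress=True,precision=4)
d=grab("wrist"); save(d["img"],"w4.png")
d=grab("scene"); print(d["obs"]["time"],d["obs"]["width"],d["obs"]["tcp_pos"])
crop(d,"s4.png",240,150,340,250,6)
E
```

```text
time: 4.62
tcp_pos: [0.5785, 0.1481, 0.0529]
tool_rot: [-2.224, -2.219, 0.0]
force: [-0.6, 0.8, -0.4]
width: 0.0716
time: 5.03
tcp_pos: [0.5775, 0.148, 0.0332]
tool_rot: [-2.222, -2.218, 0.004]
force: [-0.3, -0.3, 0.8]
width: 0.079
5.0833 0.078966816652853 [0.578  0.1481 0.0341]
```

View pics/w4.png

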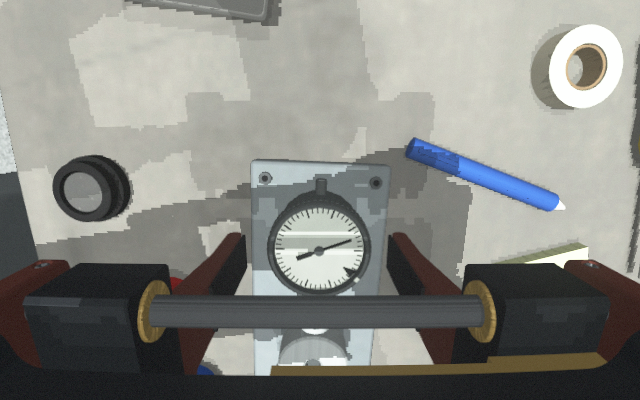

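View pics/s4.png

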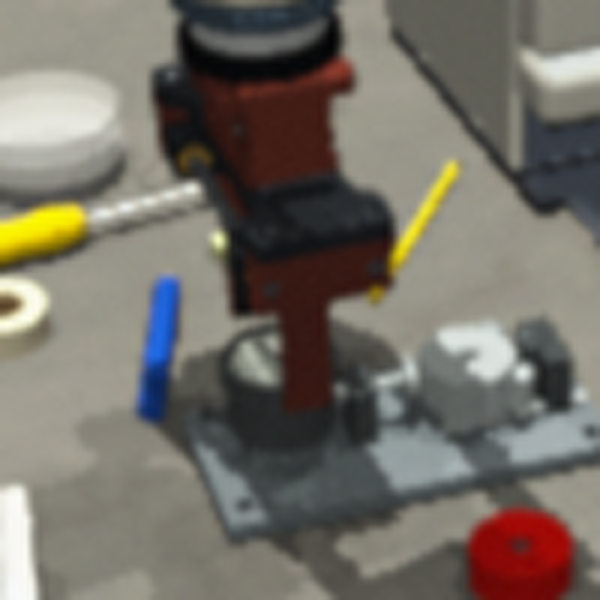

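```bash
python3 - <<'E'
from h import *
np.set_printoptions(suppress=True,precision=4)
d=grab("scene")
for x in (.523,.53,.5385):
  for z in (.06,.07,.08): print(x,z,proj(d,[[x,.138,z],[x,.158,z]]).round(1).tolist())
for v in range(210,223): print(v,bydepth(d,[(291,v)])[0])
E
```

```text
0.523 0.06 [[295.7, 221.3], [289.1, 222.9]]
0.523 0.07 [[295.6, 218.5], [288.9, 220.0]]
0.523 0.08 [[295.5, 215.6], [288.7, 217.2]]
0.53 0.06 [[294.9, 220.0], [288.3, 221.5]]
0.53 0.07 [[294.8, 217.1], [288.1, 218.7]]
0.53 0.08 [[294.7, 214.3], [288.0, 215.8]]
0.5385 0.06 [[294.0, 218.3], [287.4, 219.9]]
0.5385 0.07 [[293.9, 215.5], [287.2, 217.1]]
0.5385 0.08 [[293.7, 212.7], [287.0, 214.2]]
210 [0.5276 0.1489 0.0992]
211 [0.5271 0.1492 0.0962]
212 [0.5279 0.1491 0.0922]
213 [0.5287 0.149  0.0882]
214 [0.5297 0.1489 0.0841]
215 [0.5316 0.1485 0.0792]
216 [0.5317 0.1486 0.0757]
217 [0.5307 0.1491 0.073 ]
218 [0.5549 0.142  0.0513]
219 [0.5523 0.1429 0.0497]
220 [0.5512 0.1434 0.047 ]
221 [0.5527 0.1432 0.0422]
222 [0.5515 0.1437 0.0395]
```

```bash
python3 -m inch '[0,0,9,0,0.9, 0,0,8,0,0.9, 0,0,0,0,0,0,0,0,0,0,0,0,0,0,0,0,0,0,0,0,0,0,0,0,0,0,0,0,0,0]' 15; python3 -m inch '[0,0,0,0,0]'
```

```text
time: 5.85
tcp_pos: [0.579, 0.1482, 0.0181]
tool_rot: [2.223, 2.219, 0.001]
force: [2.6, 0.0, -2.4]
width: 0.0573
time: 5.93
tcp_pos: [0.579, 0.1482, 0.0181]
tool_rot: [2.223, 2.219, 0.001]
force: [3.8, -0.1, -1.5]
width: 0.0579
```

Gripped at 57.9 mm. Now turn.

```bash
python3 -m inch '[0,0,0,-6.5,0,0,0,0,-6.5,0,0,0,0,-6.5,0,0,0,0,-6.5,0,0,0,0,-6.5,0,0,0,0,-6.5,0,0,0,0,-6.5,0]' 15; python3 -m inch '[0,0,0,-6.5,0,0,0,0,-6.2,0,0,0,0,0,0,0,0,0,0,0]'
python3 - <<'E'
from dial import *
d=grab("wrist");print(yaw(d["obs"])); save(d["img"],"w5.png"); im,zf=dial(d,save_as="rect5.png",zf=.0685,c0=(.5788,.1483))
E
```

```text
time: 6.52
tcp_pos: [0.579, 0.1482, 0.0181]
tool_rot: [1.184, 2.909, 0.001]
force: [3.2, 0.2, -1.4]
width: 0.0574
time: 6.85
tcp_pos: [0.579, 0.1482, 0.0181]
tool_rot: [0.868, 3.018, 0.001]
force: [4.3, 0.5, -2.3]
width: 0.0577
147.9129050454625
```

View pics/rect5.png

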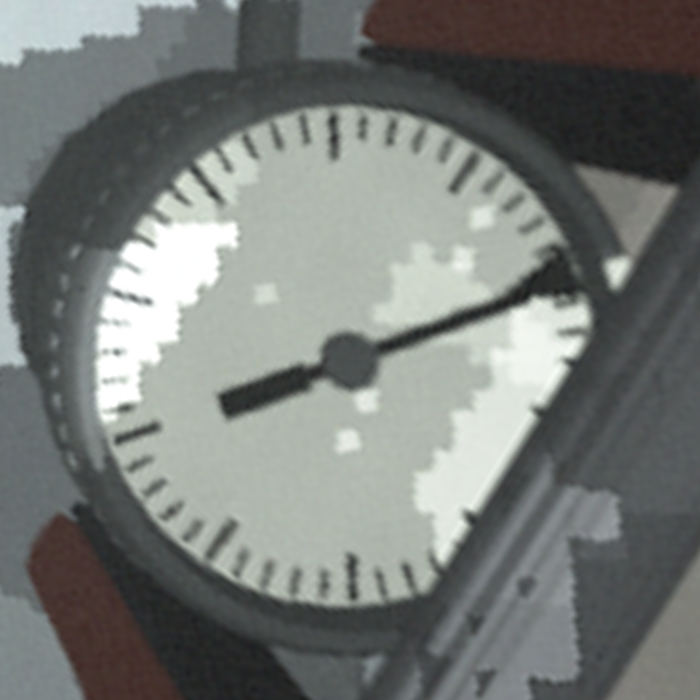

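View pics/w5.png

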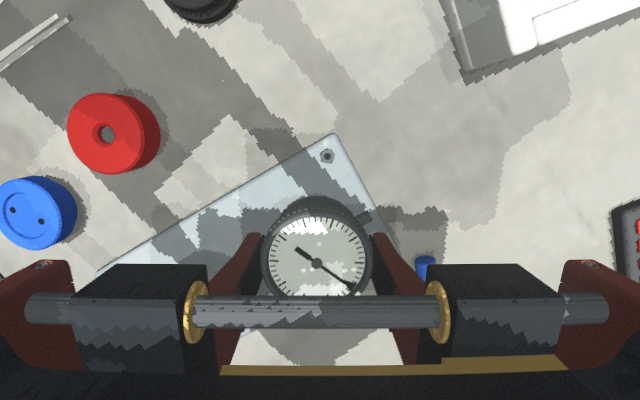

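The zero mark (about 20.2° from the tick lines) now stands at the pointer (20.3°). I release and lift straight up, then check again.

```bash
python3 -m inch '[0,0,0,0,0.95,0,0,0,0,0.95,0,0,0,0,0.95,0,0,-2,0,0.95,0,0,-20,0,0.95,0,0,-30,0,0.95,0,0,-10,0,0.95,0,0,0,0,0.95]' 15
python3 - <<'E'
from dial import *
d=grab("wrist");print(state()); im,zf=dial(d,save_as="rect6.png",zf=.0685,c0=(.5788,.1483))
howfar([.5748,.0505,.055],87.8,9)
E
```

```text
time: 7.57
tcp_pos: [0.5806, 0.1486, 0.0842]
tool_rot: [0.862, 3.015, 0.005]
force: [0.9, 0.8, 1.0]
width: 0.0834
(7.6167, array([0.5796, 0.1484, 0.0816]), array([8.630e-01, 3.017e+00, 3.000e-03]), 0.0837747316210346)
from [0.5796 0.1484 0.0816] 148.08 total [ -4.8 -97.9 -26.6] spin/row 6.7
[-5.3, -9.5, 3.0] [-6.4, -8.8, 3.0] [-7.4, -8.0, 3.0] [-8.2, -7.1, 3.0] [-9.0, -6.1, 3.0] [-9.7, -5.0, 3.0] [-10.2, -3.8, 3.0] [-10.6, -2.6, 3.0] [-10.8, -1.4, 3.0]
```

View pics/rect6.png

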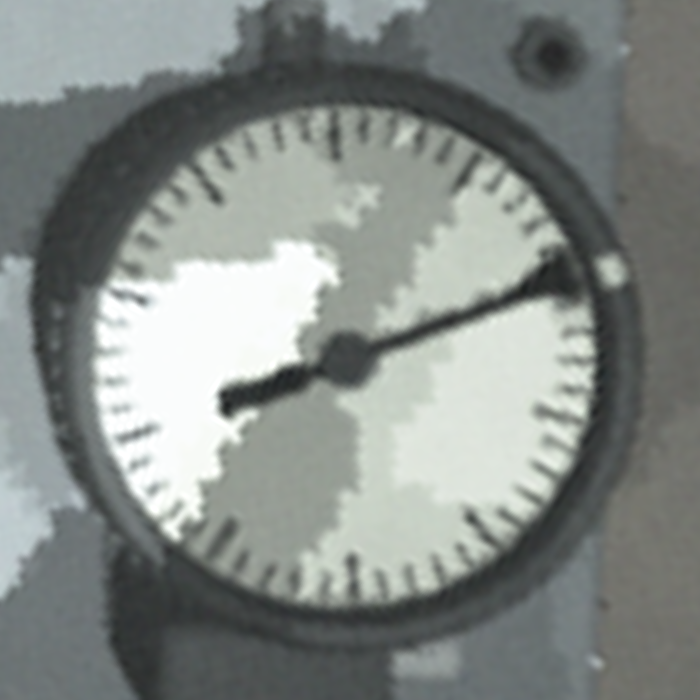

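```bash
python3 -m inch '[-5,-10,0,6.7,1,-6,-9,0,6.7,1,-7,-8,0,6.7,1,-8,-7,0,6.7,1,-9,-6,5,6.7,1,-10,-5,7,6.7,1,-10,-4,7,6.7,1,-11,-2.6,7,6.7,1]' 15; python3 -m inch '[-11,-1.4,3,6.7,1,0,0,0,0,1,0,0,0,0,1,0,0,0,0,1]'
python3 - <<'E'
from h import *
d=grab("wrist");print(state(),yaw(d["obs"])); save(d["img"],"w7.png")
d=grab("scene"); crop(d,"s7.png",240,150,380,250,5)
E
```

```text
time: 8.28
tcp_pos: [0.572, 0.0605, 0.0512]
tool_rot: [-2.138, -2.299, 0.004]
force: [0.6, -0.4, -0.4]
width: 0.0882
time: 8.62
tcp_pos: [0.5723, 0.0504, 0.0502]
tool_rot: [-2.26, -2.181, 0.001]
force: [0.8, -0.6, -0.6]
width: 0.0879
(8.6667, array([0.5726, 0.0506, 0.0506]), array([-2.26 , -2.181,  0.   ]), 0.08776004491974815) 87.97860962850429
```

View pics/w7.png

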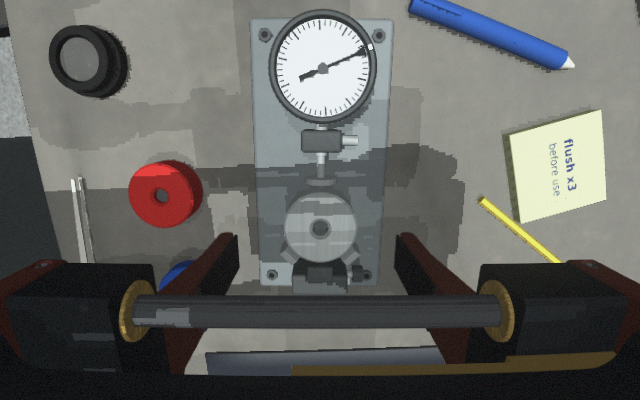

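View pics/s7.png

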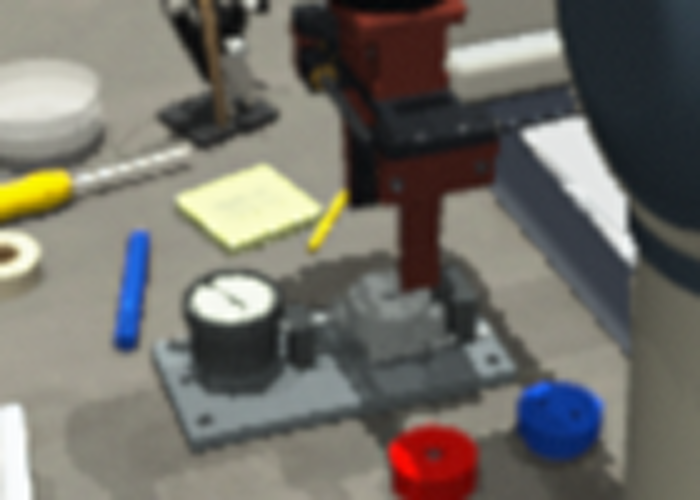

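```bash
python3 - <<'E'
from h import *
np.set_printoptions(suppress=True,precision=4)
d=grab("wrist"); print(onz(d,[[320,228]],.05),onz(d,[[322.5,69]],.0685),bydepth(d,[[320,214],[335,225]]), d["obs"]["tcp_pos"])
howfar([.5745,.0502,-.015],87.8,3)
E
```

```text
[[0.5744 0.0505 0.05  ]] [[0.5788 0.1477 0.0685]] [[0.5747 0.0607 0.0514]
 [0.5844 0.0529 0.0521]] [0.5727 0.0506 0.0509]
from [0.5728 0.0506 0.0511] 87.93 total [  1.7  -0.4 -66.1] spin/row 0.04
[-0.1, 0.6, 22.0] [-0.1, 0.6, 22.0] [-0.1, 0.6, 22.0]
```

```bash
python3 -m inch '[0,1.7,20,0,1,0,0,20,0,1,0,0,15,0,1,0,0,10,0,1,0,0,0,0,1]' 25; python3 -m inch '[0,0,0,0,0,0,0,0,0,0,0,0,0,0,0,0,0,0,0,0,0,0,0,0,0,0,0,0,0,0,0,0,0,0,0]' 25
```

```text
time: 9.18
tcp_pos: [0.5727, 0.0502, -0.0167]
tool_rot: [-2.26, -2.178, 0.005]
force: [0.1, -0.1, -0.4]
width: 0.0878
time: 9.77
tcp_pos: [0.5748, 0.0499, -0.0135]
tool_rot: [2.263, 2.178, 0.001]
force: [0.0, -0.8, 0.6]
width: 0.0492
```

```bash
python3 -m inch '[0,0,0,0,0,0,0,-5,0,0,0,0,-15,0,0,0,0,-30,0,0,0,0,-30,0,0,0,0,-10,0,0,0,0,0,0,0]' 25
python3 - <<'E'
from h import *
np.set_printoptions(suppress=True,precision=4)
d=grab("wrist");print(state(),yaw(d["obs"])); save(d["img"],"w8.png")
d=grab("side"); crop(d,"sd8.png",250,80,410,240,4)
P=cloud(d)
v,u=np.mgrid[:400,:640]
m=(P[...,1]>.25)&(P[...,1]<.47)&(P[...,0]>.38)&(P[...,0]<.62)&(P[...,2]>.03)&(P[...,2]<.07)
for z0,z1 in((.03,.047),(.05,.07)):
    k=m&(P[...,2]>z0)&(P[...,2]<z1); print(z0,k.sum(),cv2.minAreaRect(P[k][:,:2].astype(np.float32)),P[k][:,2].mean())
E
```

```text
time: 10.35
tcp_pos: [0.5762, 0.0499, 0.0794]
tool_rot: [2.261, 2.175, 0.007]
force: [-0.1, -0.8, -2.1]
width: 0.0494
(10.4, array([0.5749, 0.0499, 0.0766]), array([2.263, 2.177, 0.002]), 0.049737390462440335) 87.78863073729676
0.03 904 ((0.5108415484428406, 0.3637707233428955), (0.14528481662273407, 0.10163957625627518), 78.30755615234375) 0.04005151619554833
0.05 626 ((0.5097188353538513, 0.36434870958328247), (0.14698393642902374, 0.102945975959301), 79.00784301757812) 0.05548817667446274
```

View pics/w8.png

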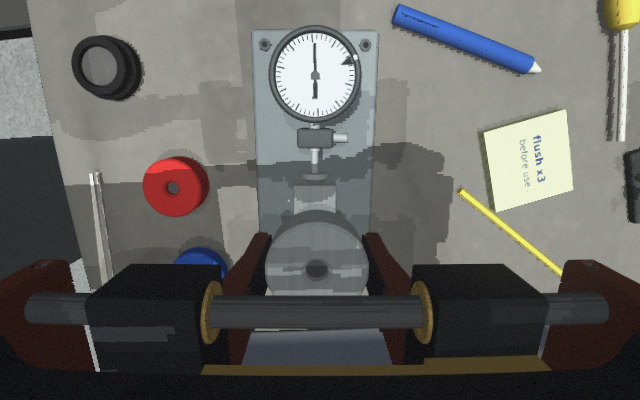

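View pics/sd8.png

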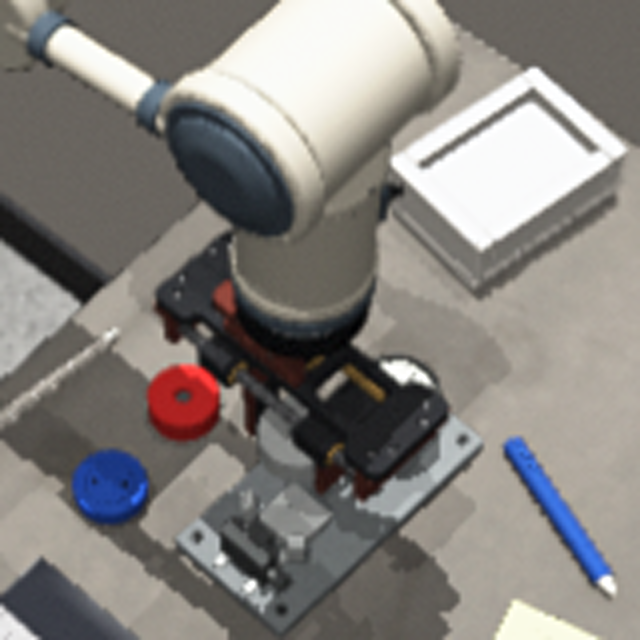

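```bash
python3 - <<'E'
from h import *
howfar([.510,.364,.0766],168.5,12)
E
```

```text
from [0.5739 0.0498 0.0746] 87.79 total [-63.9 314.2   2. ] spin/row -6.73
[26.0, -6.3, -0.2] [26.5, -3.2, -0.2] [26.7, -0.1, -0.2] [26.5, 3.0, -0.2] [26.0, 6.1, -0.2] [25.1, 9.1, -0.2] [23.9, 12.0, -0.2] [22.3, 14.7, -0.2] [20.4, 17.2, -0.2] [18.3, 19.5, -0.2] [15.9, 21.5, -0.2] [13.2, 23.2, -0.2]
```

```bash
python3 -m inch '[26,-6,-1,-6.7,0,26.5,-3,0,-6.7,0,26.7,0,0,-6.7,0,26.5,3,0,-6.7,0,26,6,0,-6.7,0,25,9,0,-6.7,0,24,12,0,-6.7,0]' 25;python3 -m inch '[22.3,14.7,0,-6.7,0,20.4,17.2,0,-6.7,0,18.3,19.5,0,-6.7,0,15.9,21.5,0,-6.7,0,13.2,23.2,0,-7,0,0,0,0,0,0,0,0,0,0,0]'
python3 - <<'E'
from h import *
np.set_printoptions(suppress=True,precision=4)
d=grab("wrist");print(state(),yaw(d["obs"])); save(d["img"],"w9.png")
d=grab("side"); crop(d,"sd9.png",320,70,440,160,6)
P=cloud(d)
m=(P[...,2]>.05)&(P[...,2]<.06)&(P[...,1]>.26)&(P[...,1]<.46)&(P[...,0]>.42)&(P[...,0]<.6)
print(m.sum(),cv2.minAreaRect(P[m][:,:2].astype(np.float32)))
howfar([.510,.364,.03],168.5,2)
E
```

```text
time: 11.03
tcp_pos: [0.5359, 0.2337, 0.0734]
tool_rot: [-1.2, -2.899, 0.006]
force: [-0.5, 0.1, -3.2]
width: 0.0492
time: 11.62
tcp_pos: [0.51, 0.3644, 0.0733]
tool_rot: [-0.312, -3.122, 0.005]
force: [0.4, 0.1, -2.6]
width: 0.0495
(11.6667, array([0.5106, 0.3634, 0.0739]), array([-0.316, -3.122,  0.005]), 0.04949031859735894) 168.5676940328211
472 ((0.5100420713424683, 0.363248348236084), (0.14403939247131348, 0.10136450082063675), 79.87494659423828)
from [0.5111 0.3629 0.0746] 168.4 total [ -1.1   1.1 -44.6] spin/row -0.05
[0.7, 0.4, 22.3] [0.7, 0.4, 22.3]
```

View pics/w9.png

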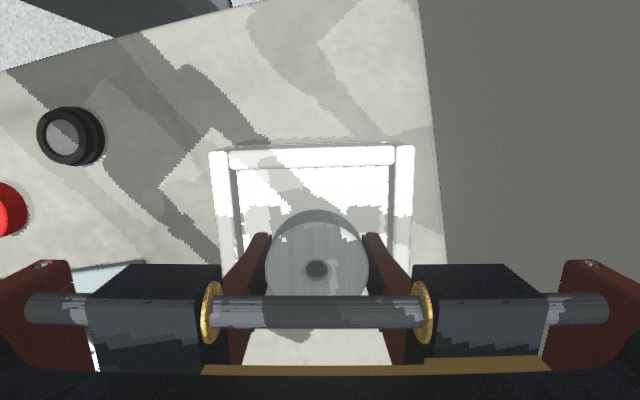

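View pics/sd9.png

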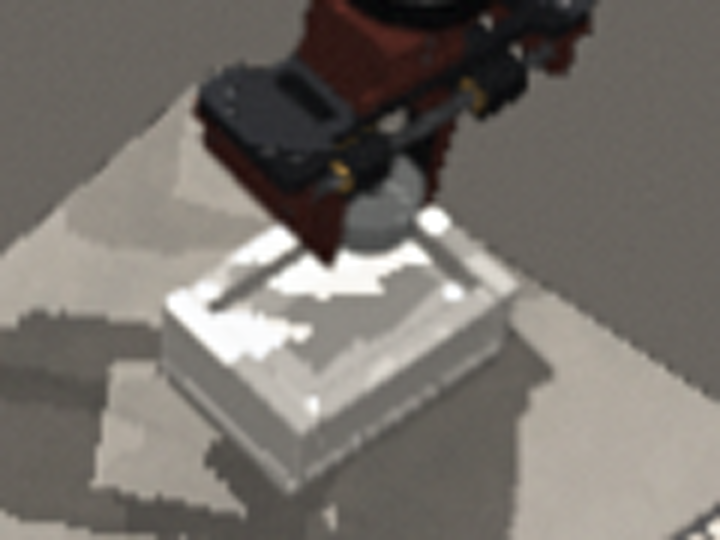

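```bash
python3 -m inch '[0,0,20,0,0,0,0,20,0,0,0,0,16,0,0,0,0,8,0,0,0,0,0,0,0,0,0,0,0,0]' 25;python3 -m inch '[0,0,3,0,0,0,0,0,0,0,0,0,0,0,0]'
```

```text
time: 12.22
tcp_pos: [0.5119, 0.3631, 0.0127]
tool_rot: [-0.317, -3.125, 0.001]
force: [-0.1, 0.2, -2.6]
width: 0.0496
time: 12.47
tcp_pos: [0.5123, 0.3643, 0.011]
tool_rot: [0.315, 3.124, 0.002]
force: [0.1, 0.5, -3.1]
width: 0.0492
```

```bash
python3 -m inch '[0,0,3,0,0,0,0,0,0,0]'; python3 -m inch '[0,0,2,0,0,0,0,0,0,0]';python3 -m inch '[0,0,1,0,0,0,0,0,0,0]'
```

```text
time: 12.63
tcp_pos: [0.5118, 0.3641, 0.0069]
tool_rot: [0.315, 3.126, 0.0]
force: [0.0, 0.0, -2.6]
width: 0.0499
time: 12.8
tcp_pos: [0.5117, 0.3641, 0.0045]
tool_rot: [-0.315, -3.125, 0.0]
force: [-1.0, -0.0, -2.8]
width: 0.0497
time: 12.97
tcp_pos: [0.5118, 0.3641, 0.0045]
tool_rot: [0.315, 3.126, 0.0]
force: [-1.8, -1.7, 1.2]
width: 0.0495
```

Contact is felt at the floor, so I release with a limited opening.

```bash
python3 -m inch '[0,0,0,0,0.69,0,0,0,0,0.69,0,0,0,0,0.69,0,0,-1,0,0.69]' ; python3 -m inch '[0,0,-15,0,0.69,0,0,-35,0,0.69,0,0,-35,0,0.69,0,0,-10,0,0.69]'
python3 - <<'E'
from h import *
np.set_printoptions(suppress=True,precision=4)
d=grab("wrist");print(state(),yaw(d["obs"])); save(d["img"],"w10.png")
d=grab("side"); crop(d,"sd10.png",320,70,440,160,6)
howfar([.4295,-.2395,.13],90,8)
E
```

```text
time: 13.3
tcp_pos: [0.512, 0.3642, 0.0051]
tool_rot: [0.315, 3.125, 0.0]
force: [0.2, -0.1, 0.5]
width: 0.0602
time: 13.63
tcp_pos: [0.5138, 0.3653, 0.1067]
tool_rot: [0.314, 3.119, 0.008]
force: [1.0, 0.2, 1.5]
width: 0.0609
(13.6833, array([0.5142, 0.3656, 0.1071]), array([0.314, 3.118, 0.01 ]), 0.06064146495830089) 168.4877400291034
from [0.5135 0.3651 0.1039] 168.49 total [ -84.  -604.6   26.1] spin/row 9.81
[-4.8, -76.2, -3.3] [-17.7, -74.2, -3.3] [-30.1, -70.1, -3.3] [-41.6, -64.0, -3.3] [-51.9, -55.9, -3.3] [-60.7, -46.3, -3.3] [-67.7, -35.3, -3.3] [-72.7, -23.2, -3.3]
```

View pics/w10.png

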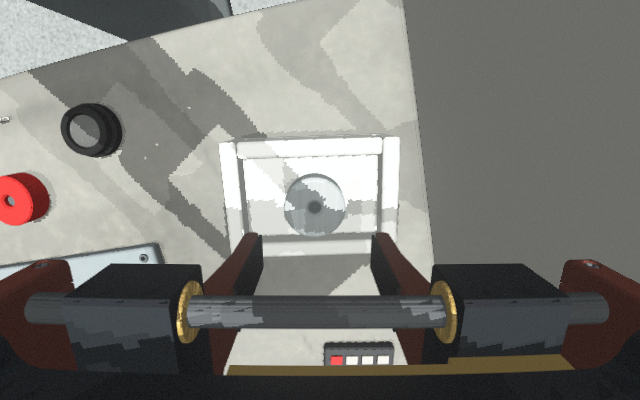

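View pics/sd10.png

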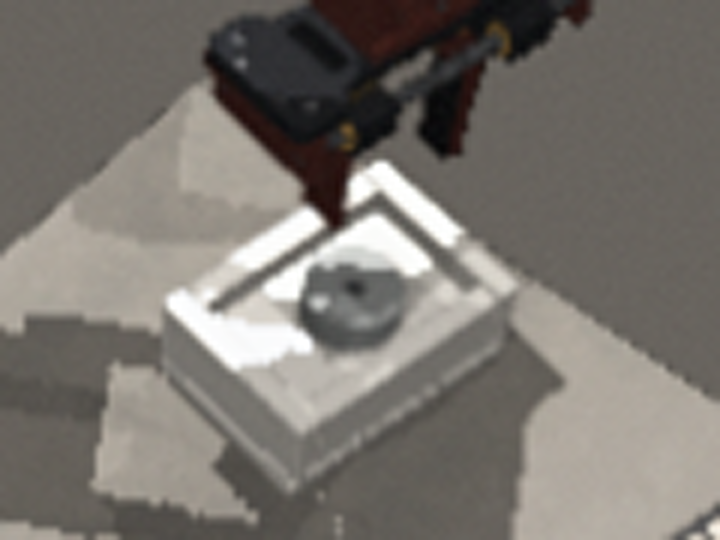

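```bash
python3 - <<'E'
from h import *
howfar([.43,-.29,.13],88,18)
E
```

```text
from [0.5135 0.3651 0.1039] 168.49 total [ -83.5 -655.1   26.1] spin/row 4.47
[-2.7, -36.6, -1.4] [-5.6, -36.3, -1.4] [-8.4, -35.7, -1.4] [-11.1, -35.0, -1.4] [-13.8, -34.0, -1.4] [-16.4, -32.8, -1.4] [-18.9, -31.4, -1.4] [-21.3, -29.9, -1.4] [-23.6, -28.1, -1.4] [-25.7, -26.2, -1.4] [-27.7, -24.1, -1.4] [-29.5, -21.9, -1.4] [-31.1, -19.5, -1.4] [-32.5, -17.0, -1.4] [-33.7, -14.4, -1.4] [-34.8, -11.8, -1.4] [-35.6, -9.0, -1.4] [-36.2, -6.2, -1.4]
```

```bash
python3 -m inch '[-3,-37,-5,4.5,1,-6,-36,-5,4.5,1,-8,-36,-5,4.5,1,-11,-35,-5,4.5,1,-14,-34,-5,4.5,1,-16,-33,0,4.5,1,-19,-31,0,4.5,1,-21,-30,0,4.5,1]'; python3 -m inch '[-24,-28,0,4.5,1,-26,-26,0,4.5,1,-28,-24,0,4.5,1,-30,-22,0,4.5,1,-31,-20,0,4.5,1,-32,-17,0,4.5,1,-34,-14,0,4.5,1,-35,-12,0,4.5,1]';python3 -m inch '[-36,-9,0,4.5,1,-36,-6,0,4.5,1,0,0,0,0,1,0,0,0,0,1]'
python3 - <<'E'
from h import *
np.set_printoptions(suppress=True,precision=4)
d=grab("wrist");print(state(),yaw(d["obs"])); save(d["img"],"w11.png")
E
```

```text
time: 14.4
tcp_pos: [0.4726, 0.0713, 0.1225]
tool_rot: [-1.27, -2.871, 0.002]
force: [0.5, -0.7, -0.6]
width: 0.0878
time: 15.07
tcp_pos: [0.4345, -0.2205, 0.1224]
tool_rot: [-2.095, -2.337, 0.001]
force: [-0.0, -0.7, 0.0]
width: 0.0878
time: 15.4
tcp_pos: [0.4249, -0.293, 0.1221]
tool_rot: [-2.269, -2.166, 0.001]
force: [-0.1, 1.0, -1.0]
width: 0.0877
(15.45, array([ 0.4254, -0.2918,  0.1227]), array([-2.267, -2.169,  0.   ]), 0.08783993969333412) 87.32883387654263
```

View pics/w11.png

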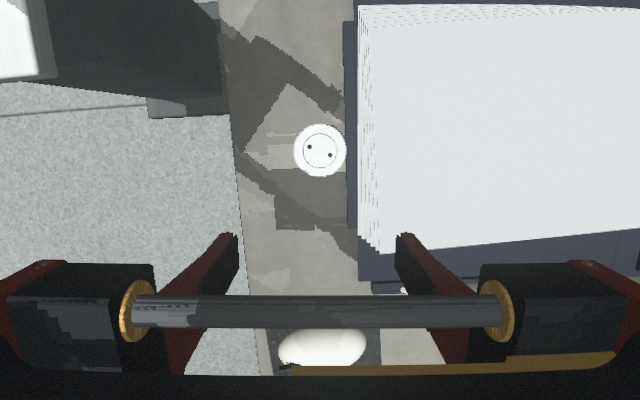

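The aluminium cap at (319,150), with two holes, stands close to the notebook cover, whose edge is at column 346. I therefore grip it along y.

```bash
python3 - <<'E'
from h import *
np.set_printoptions(suppress=True,precision=4)
d=grab("wrist")
crop(d,"w11c.png",280,110,360,190,7)
g=d["img"].min(2); s=np.zeros_like(g); s[115:185,280:348]=g[115:185,280:348]
_,b=cv2.threshold(s,215,255,cv2.THRESH_BINARY)
c=max(cv2.findContours(b,cv2.RETR_EXTERNAL,cv2.CHAIN_APPROX_NONE)[0],key=cv2.contourArea)
e=cv2.fitEllipse(cv2.convexHull(c)); print(e, onz(d,[e[0]],.024))
for p in [(318,150),(319,160),(306,150),(350,100),(350,150),(350,200),(365,150),(347,25),(350,225),(300,200)]: print(p,bydepth(d,[p])[0])
E
```

```text
((318.6932373046875, 151.17550659179688), (51.87611770629883, 52.3213005065918), 152.15757751464844) [[ 0.4285 -0.2495  0.024 ]]
(318, 150) [ 0.4279 -0.2484  0.0233]
(319, 160) [ 0.4284 -0.2579  0.0235]
(306, 150) [ 0.4166 -0.2479  0.0239]
(350, 100) [ 0.4605 -0.2036  0.0087]
(350, 150) [ 0.4595 -0.251   0.0091]
(350, 200) [ 0.4584 -0.3017  0.0104]
(365, 150) [ 0.4732 -0.2509  0.0173]
(347, 25) [ 0.459  -0.1381  0.0109]
(350, 225) [ 0.458  -0.3287  0.0104]
(300, 200) [ 0.4065 -0.302  -0.0001]
```

View pics/w11c.png

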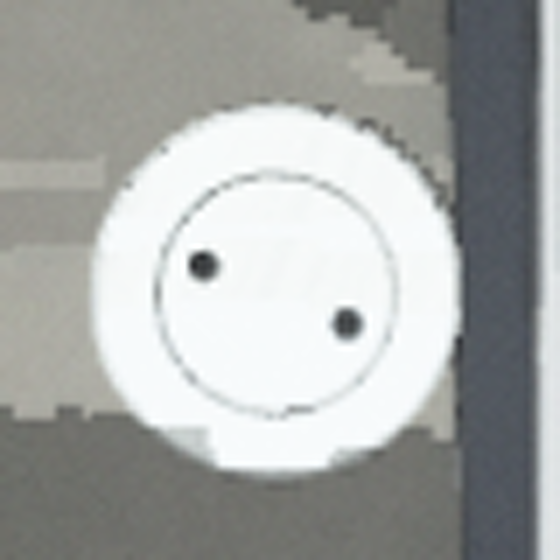

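```bash
python3 - <<'E'
from h import *
np.set_printoptions(suppress=True,precision=4)
d=grab("side"); print(proj(d,[[.4285,-.2495,.024],[.4285,-.2405,.024]]))
crop(d,"sd11.png",160,200,260,300,6)
d=grab("wrist"); print(d["obs"]["tcp_pos"],yaw(d["obs"]))
E
```

```text
[[201.6143 252.8047]
 [204.1818 250.3937]]
[ 0.4262 -0.2908  0.1238] 87.59537513925288
```

View pics/sd11.png

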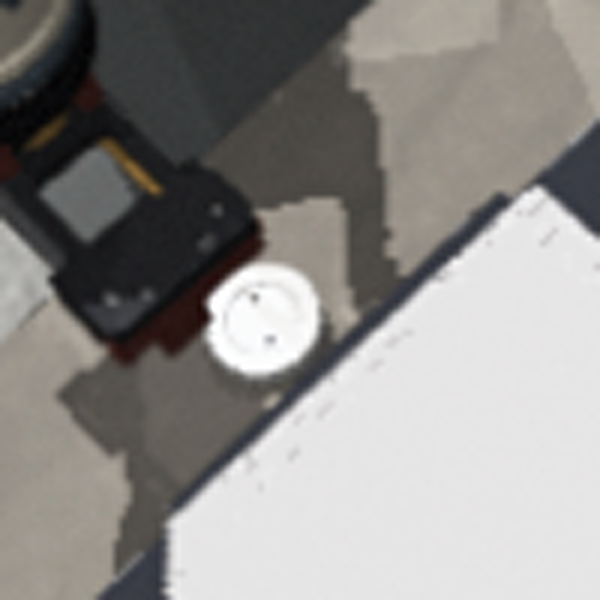

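```bash
python3 - <<'E'
from h import *
howfar([.42,-.248,.085],-2,13)
E
```

```text
from [ 0.4264 -0.2908  0.1242] 87.62 total [ -6.4  42.8 -39.2] spin/row 6.89
[3.3, -0.6, 3.0] [3.2, -1.0, 3.0] [3.0, -1.4, 3.0] [2.8, -1.7, 3.0] [2.6, -2.1, 3.0] [2.3, -2.4, 3.0] [2.0, -2.6, 3.0] [1.7, -2.9, 3.0] [1.3, -3.0, 3.0] [1.0, -3.2, 3.0] [0.6, -3.3, 3.0] [0.2, -3.3, 3.0] [-0.2, -3.3, 3.0]
```

```bash
python3 -m inch '[3,-1,3,6.9,1,3,-1,3,6.9,1,3,-1,3,6.9,1,3,-2,3,6.9,1,3,-2,3,6.9,1,2,-2,3,6.9,1,2,-3,3,6.9,1,2,-3,3,6.9,1]';python3 -m inch '[1,-3,3,6.9,1,1,-3,3,6.9,1,1,-3,3,6.9,1,0,-3,3,6.9,1,0,-3,3,6.9,1,0,0,0,0,1,0,0,0,0,1]'
python3 - <<'E'
from h import *
np.set_printoptions(suppress=True,precision=4)
d=grab("wrist");print(state(),yaw(d["obs"])); save(d["img"],"w12.png")
g=d["img"].min(2); s=np.zeros_like(g); s[180:290,260:380]=g[180:290,260:380]
E
```

```text
time: 16.27
tcp_pos: [0.4228, -0.2642, 0.1009]
tool_rot: [3.019, 0.869, 0.001]
force: [1.1, -0.0, -0.4]
width: 0.0877
time: 16.85
tcp_pos: [0.4207, -0.2494, 0.0859]
tool_rot: [-3.141, 0.051, -0.0]
force: [0.9, -0.6, 0.6]
width: 0.0877
(16.9, array([ 0.4207, -0.2498,  0.0861]), array([ 3.141, -0.052,  0.001]), 0.08801688411224906) -1.8682041130311224
```

View pics/w12.png

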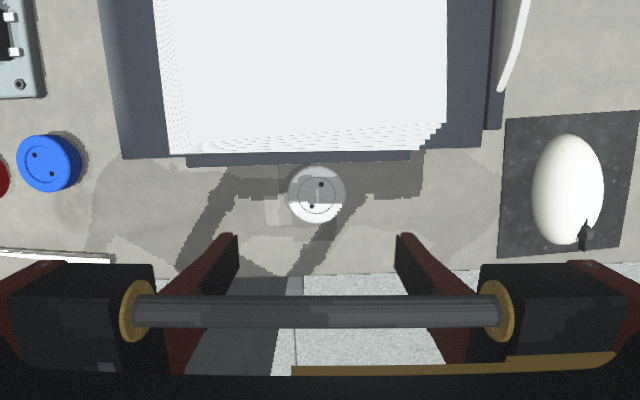

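```bash
python3 - <<'E'
from h import *
np.set_printoptions(suppress=True,precision=4)
d=grab("wrist");print(d["obs"]["tcp_pos"],yaw(d["obs"]))
X=onz(d,[[316.2,193],[316.2,191]],.024); print(X, bydepth(d,[(316,190),(316,198),(297,157)]))
crop(d,"w12c.png",270,140,370,235,6)
howfar([X[0][0],X[0][1],-.032],-2,1)
E
```

```text
[ 0.4207 -0.2498  0.0861] -1.8865112709200726
[[ 0.4306 -0.2506  0.024 ]
 [ 0.4323 -0.2506  0.024 ]] [[ 0.4329 -0.2505  0.0223]
 [ 0.4258 -0.2502  0.0223]
 [ 0.4603 -0.2347  0.01  ]]
from [ 0.4207 -0.2501  0.0862] -1.95 total [   9.9   -0.5 -118.2] spin/row 0.05
[9.9, 0.2, 118.2]
```

View pics/w12c.png

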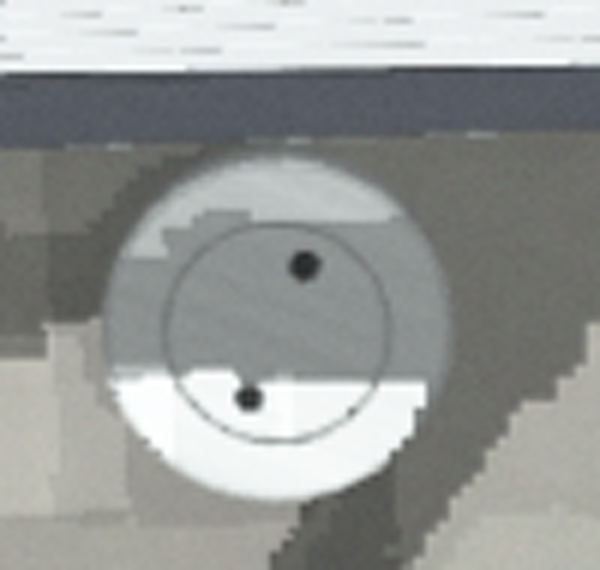

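```bash
python3 -m inch '[8,0.5,20,0,1,0,0,30,0,1,0,0,30,0,1,0,0,20,0,1,0,0,10,0,1,0,0,0,0,1,0,0,0,0,1]' 25
python3 - <<'E'
from h import *
d=grab("wrist");print(state(),yaw(d["obs"])); save(d["img"],"w13.png")
E
```

```text
time: 17.53
tcp_pos: [0.4286, -0.2514, -0.0234]
tool_rot: [3.141, -0.059, 0.0]
force: [1.3, -0.3, 1.1]
width: 0.0877
(17.5833, array([ 0.4293, -0.2519, -0.0224]), array([ 3.14e+00, -5.90e-02,  3.00e-03]), 0.0877067637154108) -2.146653999328873
```

View pics/w13.png

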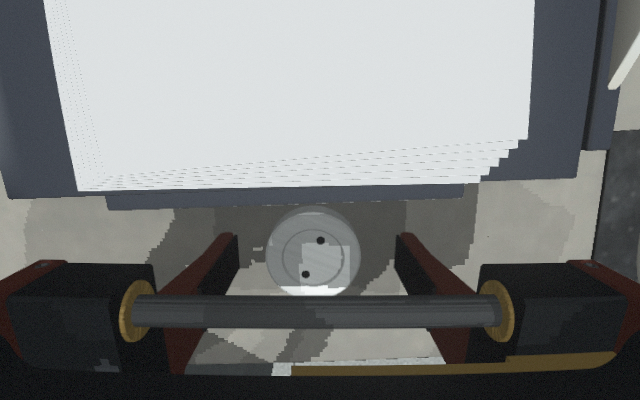

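```bash
python3 - <<'E'
from h import *
d=grab("wrist");o=d["obs"];print(o["tcp_pos"],yaw(o))
X=onz(d,[[313,257]],.0235)[0];M=Ro.from_rotvec(o["tool_rot"]).as_matrix(); print(X,(X-o["tcp_pos"])@M)
E
```

```text
[ 0.42926079 -0.25190837 -0.0224128 ] -2.165146940973914
[ 0.42910542 -0.25069875  0.0235    ] [-0.00011295 -0.0011488  -0.04591449]
```

Aligned in tool x to about 0.1 mm. I go down 7 mm more, shift 1 mm in tool y and close.

```bash
python3 -m inch '[0,-1.1,7,0,1,0,0,0,0,0,0,0,0,0,0,0,0,0,0,0,0,0,0,0,0,0,0,0,0,0,0,0,0,0,0,0,0,0,0,0]' 25; python3 -m inch '[0,0,0,0,0]' ; python3 -m inch '[0,0,-10,0,0,0,0,-20,0,0,0,0,-35,0,0,0,0,-35,0,0,0,0,-20,0,0,0,0,0,0,0]'
python3 - <<'E'
from h import *
d=grab("wrist");print(state(),yaw(d["obs"])); save(d["img"],"w14.png")
d=grab("side"); crop(d,"sd14.png",160,180,280,300,5)
howfar([.5745,.0525,.10],87.8,14)
E
```

```text
time: 18.3
tcp_pos: [0.4285, -0.2502, -0.0309]
tool_rot: [3.141, -0.061, 0.0]
force: [0.8, 0.3, 0.7]
width: 0.0496
time: 18.38
tcp_pos: [0.4285, -0.2502, -0.0309]
tool_rot: [3.141, -0.061, 0.0]
force: [0.2, 1.0, 0.3]
width: 0.05
time: 18.88
tcp_pos: [0.4309, -0.2518, 0.0957]
tool_rot: [3.136, -0.06, 0.013]
force: [0.1, 0.1, -0.8]
width: 0.0498
(18.9333, array([ 0.4299, -0.2512,  0.0924]), array([ 3.138, -0.06 ,  0.008]), 0.04939776976981995) -2.2044871755540756
from [ 0.4288 -0.2504  0.0898] -2.2 total [145.7 302.9  10.2] spin/row -6.43
[9.6, -22.0, -0.7] [12.0, -20.8, -0.7] [14.2, -19.3, -0.7] [16.3, -17.6, -0.7] [18.2, -15.7, -0.7] [19.8, -13.6, -0.7] [21.2, -11.3, -0.7] [22.3, -8.8, -0.7] [23.2, -6.3, -0.7] [23.7, -3.6, -0.7] [24.0, -0.9, -0.7] [23.9, 1.8, -0.7] [23.6, 4.4, -0.7] [23.0, 7.0, -0.7]
```

View pics/w14.png

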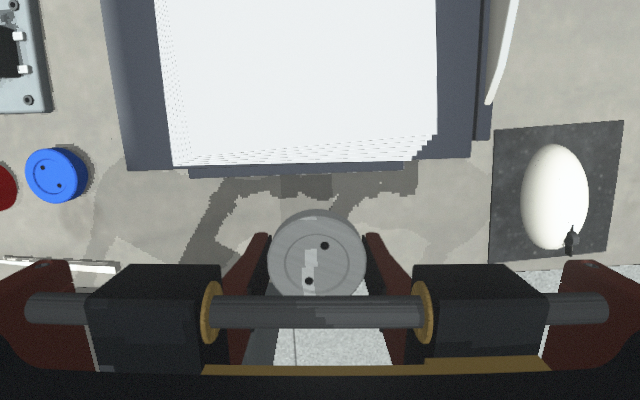

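View pics/sd14.png

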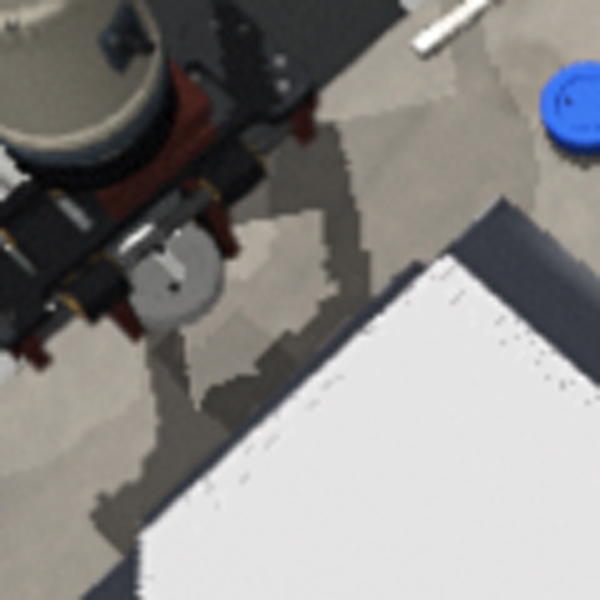

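```bash
python3 - <<'E'
from h import *
d=grab("wrist");o=d["obs"];M=Ro.from_rotvec(o["tool_rot"]).as_matrix()
X=onz(d,[[316.8,263]],o["tcp_pos"][2]+.0545)[0]; print((X-o["tcp_pos"])@M*1000, o["tcp_pos"])
E
python3 -m inch '[10,-22,-1,-6.4,0,12,-21,-1,-6.4,0,14,-19,-1,-6.4,0,16,-18,-1,-6.4,0,18,-16,-1,-6.4,0,20,-14,-1,-6.4,0,21,-11,-1,-6.4,0,22,-9,-1,-6.4,0]' 25; python3 -m inch '[23,-6,0,-6.4,0,24,-4,0,-6.4,0,24,-1,0,-6.4,0,24,2,0,-6.4,0,24,4,0,-6.4,0,23,7,0,-6.4,0,0,0,0,0,0,0,0,0,0,0]'
python3 - <<'E'
from h import *
np.set_printoptions(suppress=True,precision=4)
d=grab("wrist");print(state(),yaw(d["obs"])); save(d["img"],"w15.png")
E
```

```text
[  0.52732713   0.85756639 -54.49837633] [ 0.42881112 -0.25044953  0.08975741]
time: 19.7
tcp_pos: [0.5101, -0.0755, 0.0941]
tool_rot: [-2.853, -1.309, 0.006]
force: [0.3, 0.1, -0.9]
width: 0.0498
time: 20.37
tcp_pos: [0.5728, 0.0539, 0.0941]
tool_rot: [-2.269, -2.169, 0.006]
force: [-0.3, -1.0, -0.8]
width: 0.0497
(20.4167, array([0.5728, 0.0531, 0.0946]), array([-2.271, -2.167,  0.005]), 0.04974995613282707) 87.41662445813667
```

View pics/w15.png

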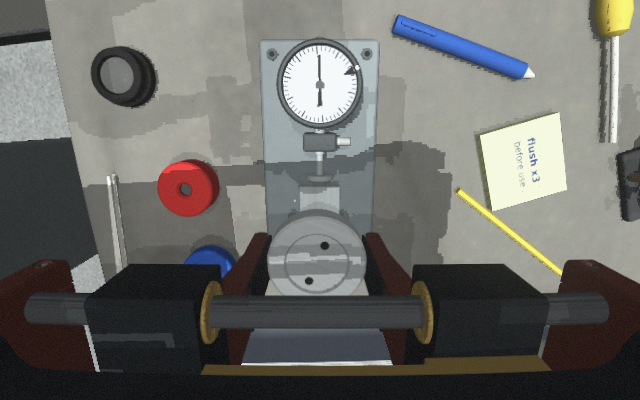

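```bash
python3 - <<'E'
from h import *
np.set_printoptions(suppress=True,precision=4)
d=grab("wrist");print(onz(d,[[320,84.8]],.0695),d["obs"]["tcp_pos"],yaw(d["obs"]))
howfar([.5746,.052,.022],87.8,3)
E
```

```text
[[0.5789 0.1465 0.0695]] [0.5728 0.0531 0.0946] 87.32220549032431
from [0.573  0.0526 0.0952] 87.28 total [  1.6  -0.6 -73.2] spin/row -0.17
[-0.2, 0.6, 24.4] [-0.2, 0.6, 24.4] [-0.2, 0.6, 24.4]
```

```bash
python3 -m inch '[-0.3,1.7,20,-0.5,0,0,0,25,0,0,0,0,25,0,0,0,0,0,0,0,0,0,0,0,0,0,0,0,0,0]' 25
python3 - <<'E'
from h import *
d=grab("wrist");print(state(),yaw(d["obs"])); save(d["img"],"w16.png")
howfar([.5747,.052,-.004],87.8,1)
d=grab("side"); crop(d,"sd16.png",280,150,380,250,6)
E
```

```text
time: 20.97
tcp_pos: [0.5761, 0.0522, 0.0283]
tool_rot: [2.263, 2.178, 0.001]
force: [0.8, 0.2, -0.7]
width: 0.0496
(21.0167, array([0.5767, 0.0524, 0.0291]), array([2.262, 2.177, 0.003]), 0.04973408487407418) 87.80202096019066
from [0.5767 0.0524 0.0291] 87.82 total [ -2.   -0.4 -33.1] spin/row 0.02
[-0.4, -2.0, 33.1]
```

View pics/w16.png

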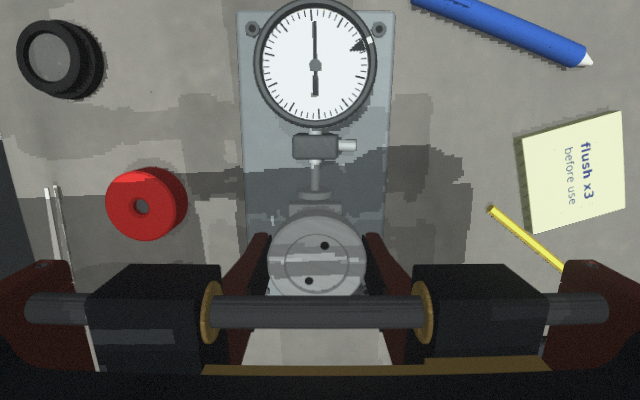

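View pics/sd16.png

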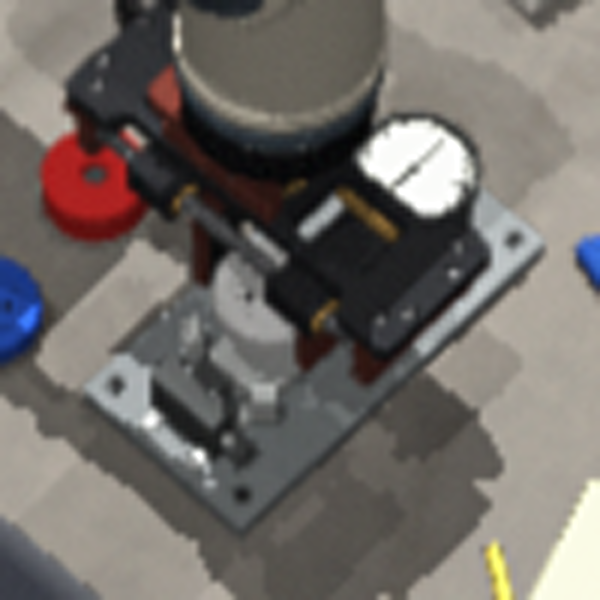

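```bash
python3 -m inch '[-0.3,-1.5,0,0,0,0,0,0,0,0,0,0,0,0,0]'; python3 - <<'E'
from h import *
d=grab("wrist");o=d["obs"];M=Ro.from_rotvec(o["tool_rot"]).as_matrix();print(o["tcp_pos"],yaw(o))
save(d["img"],"w17.png")
f=lambda p,z:(onz(d,[p],z)[0]-o["tcp_pos"])@M*1000
print(f((315,64),.0695),f((316.8,263),o["tcp_pos"][2]+.0545))
E
```

```text
time: 21.32
tcp_pos: [0.5746, 0.0527, 0.0279]
tool_rot: [2.261, 2.179, 0.002]
force: [-0.3, 0.1, -1.0]
width: 0.05
[0.57459495 0.05265044 0.02790313] 87.88899007015377
[ 95.79211416  -1.33019335 -41.58784308] [  0.64657199  -0.51947399 -54.5007388 ]
```

View pics/w17.png

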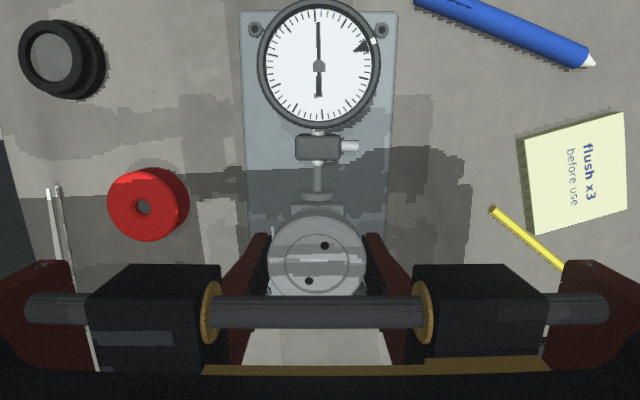

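```bash
python3 -m inch '[0,0,8,0,0,0,0,8,0,0,0,0,0,0,0]' 25; python3 -m inch '[0,0,6,0,0,0,0,5,0,0,0,0,0,0,0]';python3 -m inch '[0,0,3,0,0,0,0,0,0,0]'
```

```text
time: 21.62
tcp_pos: [0.5728, 0.0522, 0.0083]
tool_rot: [-2.261, -2.179, 0.005]
force: [-0.6, -2.0, -0.5]
width: 0.0496
time: 21.87
tcp_pos: [0.5734, 0.0522, -0.0018]
tool_rot: [-2.261, -2.179, 0.003]
force: [-0.3, -2.7, -1.8]
width: 0.0495
time: 22.03
tcp_pos: [0.5739, 0.0524, -0.0038]
tool_rot: [-2.262, -2.18, 0.001]
force: [0.2, -2.5, -1.5]
width: 0.0495
```

```bash
python3 -m inch '[0,0,1,0,0,0,0,0,0,0]'; python3 -m inch '[0,0,1,0,0,0,0,0,0,0]'
```

```text
time: 22.2
tcp_pos: [0.5742, 0.0526, -0.0041]
tool_rot: [2.262, 2.18, -0.0]
force: [-0.3, -3.0, -1.4]
width: 0.0498
time: 22.37
tcp_pos: [0.5744, 0.0526, -0.0049]
tool_rot: [2.262, 2.18, 0.001]
force: [-0.7, -3.3, -0.1]
width: 0.0501
```

```bash
python3 -m inch '[0,0,1,0,0,0,0,0,0,0]'; python3 -m inch '[0,0,1,0,0,0,0,0,0,0]'; python3 - <<'E'
from h import *
d=grab("wrist"); save(d["img"],"w18.png");print(state())
P=bydepth(d,[(316,240),(340,250),(290,250),(300,255)]);print(P)
E
```

```text
time: 22.53
tcp_pos: [0.5744, 0.0526, -0.005]
tool_rot: [2.262, 2.18, 0.001]
force: [-1.6, -2.6, 4.7]
width: 0.0497
time: 22.7
tcp_pos: [0.5748, 0.0527, -0.005]
tool_rot: [2.261, 2.179, 0.002]
force: [-3.6, -2.1, 8.4]
width: 0.0499
(22.75, array([ 0.5748,  0.0527, -0.005 ]), array([2.261e+00, 2.179e+00, 2.000e-03]), 0.04984060533841469)
[[0.57420672 0.06509738 0.04798291]
 [0.5859425  0.060005   0.04968908]
 [0.56102526 0.06052011 0.04869228]
 [0.56599317 0.05830977 0.05021944]]
```

View pics/w18.png

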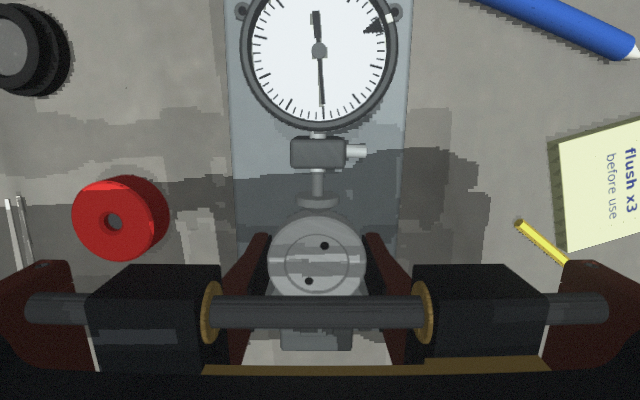

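```bash
python3 -m inch '[0,0,-1,0,0,-0.7,0,-0.5,0,0,-0.7,0,0,0,0,0,0,0,0,0]'; python3 -m inch '[0,0,0,0,0.9,0,0,0,0,0.9,0,0,0,0,0.9,0,0,0,0,0.9,0,0,0,0,0.9,0,0,0,0,0.9]'; python3 -m inch '[0,0,-10,0,0.9,0,0,-30,0,0.9,0,0,-40,0,0.9,0,0,-30,0,0.9,0,0,0,0,0.9]'
python3 - <<'E'
from dial import *
d=grab("wrist"); save(d["img"],"w19.png");print(state())
dial(d,zf=.0685,c0=(.5788,.1483),save_as="rect19.png")
np.set_printoptions(suppress=True,precision=4)
P=cloud(d)
m=(np.hypot(P[...,0]-.5745,P[...,1]-.0504)<.021); print(np.nanpercentile(P[m][:,2],[5,25,50,75,95]))
k=m&(P[...,2]>.045); A=np.c_[P[k][:,:2]-[.5745,.0504],np.ones(k.sum())]; print(np.linalg.lstsq(A,P[k][:,2],rcond=None)[0])
E
```

```text
time: 23.08
tcp_pos: [0.5746, 0.0514, -0.0049]
tool_rot: [2.261, 2.18, 0.002]
force: [0.1, -0.7, 5.1]
width: 0.0497
time: 23.58
tcp_pos: [0.5739, 0.0513, -0.0059]
tool_rot: [-2.262, -2.18, 0.001]
force: [-0.2, 0.3, -0.4]
width: 0.079
time: 24.0
tcp_pos: [0.5777, 0.0514, 0.114]
tool_rot: [2.256, 2.174, 0.015]
force: [0.6, 0.1, 1.2]
width: 0.0791
(24.05, array([0.5767, 0.0513, 0.1104]), array([2.257, 2.176, 0.011]), 0.07892242117306865)
[0.0485 0.0494 0.0504 0.2571 0.2591]
[0.2109 5.3598 0.0806]
```

View pics/w19.png

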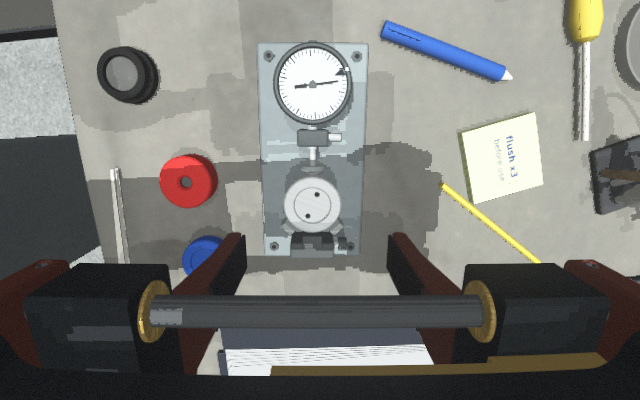

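View pics/rect19.png

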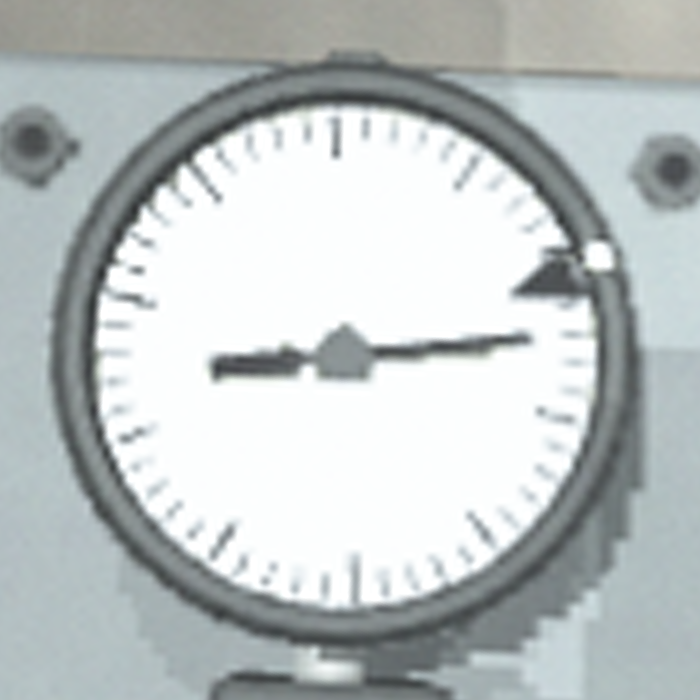

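```bash
python3 - <<'E'
from h import *
np.set_printoptions(suppress=True,precision=4)
d=grab("wrist");P=cloud(d)
m=(np.hypot(P[...,0]-.5745,P[...,1]-.0504)<.022)&(P[...,2]>.045)&(P[...,2]<.06)
A=np.c_[P[m][:,:2]-[.5745,.0504],np.ones(m.sum())]; print(m.sum(),np.linalg.lstsq(A,P[m][:,2],rcond=None)[0])
d=grab("side"); crop(d,"sd20.png",230,80,430,230,4); print(state())
E
```

```text
1985 [0.0001 0.0045 0.0499]
(24.15, array([0.5742, 0.0513, 0.1049]), array([2.262, 2.18 , 0.001]), 0.07874863571005815)
```

View pics/sd20.png

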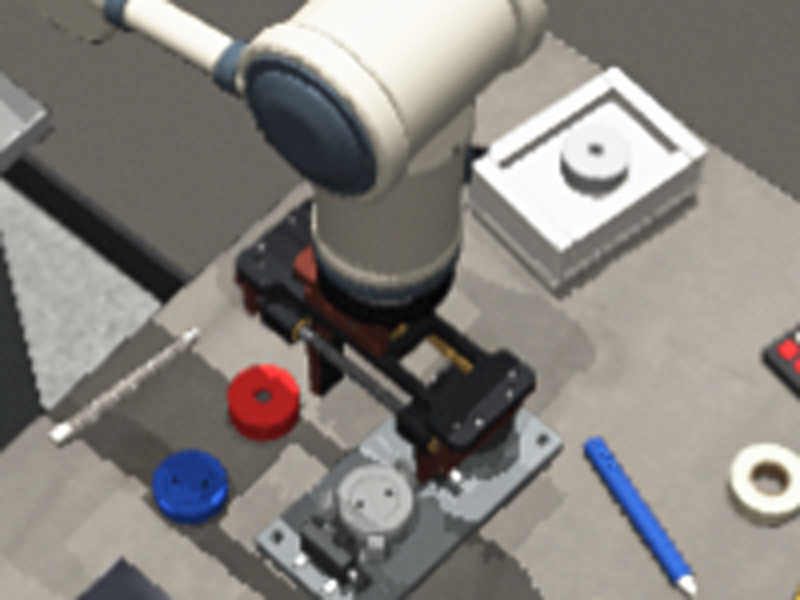

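The cap's top plane is level at 49.9 mm, where 50 means fully down. The master lies in the tray, and the gripper is clear of everything. I hand in the job.

```bash
python3 - <<'E'
from rig import order
print(order.close_job())
E
```

```text
the job is handed in; nothing more can be done
None
```

I did all the steps in the order asked and handed the job in at about 24 s of the 61 s allowed; the hand-in reported no verdict. I turned the bezel about 58° counter-clockwise and let go. Then I laid the master in the tray recess and put the aluminium cap in the comparator, spigot down.

**Last checks:**
- **Zeroing:** with the bezel released, the zero mark stood at 20.2° and the pointer at 20.3°, well inside one 7.2° division.
- **Master:** pictures show it flat in the tray recess. It dropped roughly 4 mm on release, because the fingertips reached below its underside.
- **Cap:** its top is level at 49.9 mm, where fully down is 50. The pointer reads about 2.0 divisions clockwise of zero, as expected, and the bezel angle is unchanged.
- **Other parts:** the lens cell and the red and blue look-alikes show no disturbance, and I never came near the tweezers or the tape.

**What disagreed:**
- **Fingertip position:** the real fingertips sit about 36–37 mm behind the TCP the robot reports. My first closing on the bezel therefore met nothing, harmlessly; I worked with that offset afterwards.
- **Cap position:** my early estimates of the cap's place, made from far off, were about 9 mm out in y from the close view I used to grip it.

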